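# Change the blocked dust-filter cartridges and reset their indicators

### The arm

A 7-joint arm with a two-finger parallel gripper is mounted at the origin on a cart in front of the work surface, level with it; the furniture and walls round the work are solid. World frame = base frame: x ahead of the robot, y to its left, z up, the work surface at z = 0. Lengths are in m, angles in rad, forces in N, time in s.
With the tool pointing down it reaches from about 0.4 to 0.875 m from the base axis. Payload 6.5 kg.
Tool frame: the origin (TCP) lies on the centre line of the jaws, within the pads' length; the fingertips stand 11 mm ahead of it and the grasp point (between the pads) lies 8 mm behind it; z points along the fingers, x is the direction in which the jaws open and shut, and the axes are right-handed (so a half turn about z gives the same grasp; the last joint's range is limited). The gripper opens to 85 mm and grips with 20 to 120 N. Pads are 22 mm wide; open, the fingers measure 114 mm over their backs; the gripper's body (76 mm by 85 mm) begins 54 mm behind the grasp point. The pads swing forward as they close: fully open they stand 13 mm farther back than shut.
Start: joints at [1.065, 0.536, -0.004, 1.538, 0.003, 1.067, -0.071], TCP at [0.277, -0.588, 0.242] pointing down, gripper open.
Joint ranges: [-2.7, 2.7], [-0.37, 2.16], [-1.27, 1.26], [0.24, 2.4], [-1.31, 4.45], [0.19, 1.91], [-2.76, 2.76]. Speed limits (rad/s): [2.39, 2.39, 3.14, 3.14, 3.14, 3.14, 3.14].

### API

Orientations are given as a rotation vector (axis times angle).
In Python, from bench import * gives the robot as it stands.
- The arm moves only by the tool drive_tool, never from a script. Its argument "steps" is a list of rows, each a list of 5 numbers: the opening, from -1 (shut) to 1 (fully open), then the shift along the tool's x, y, z in cm, then the turn about the tool's z in rad. In form: [[claw, x, y, z, roll], ...]. A call has 1 to 5 rows; each row shifts and turns the commanded pose from where the row before left it, along the tool's axes as they then stand; what a row does not reach is not made up. A row lasts 1/12 s, in which the tool goes at most 41.7 mm and 7.16 degrees, less where a joint would pass 70% of its speed; a pose out of reach is approached as far as the arm can. A call is refused whole if a number of a shift passes 4.17 or a number of a turn 0.125, either way. A call with a gripper value outside its range is refused whole. The fingers move at their own pace and stop on an object; the grip force is fixed at half the most. Time passes only in rows, so rows that do not move let the fingers close. It gives the time, the measured TCP pose, the force and the opening at its end, in the units of the state.
- observe(): the state, without advancing time (a new reading comes with each control period).
- camera(name): name is "scene" or "top"; returns (picture, depth): 420x560x3 uint8, blue, green, red; 420x560 float32, m along the optical axis (not along the pixel's ray), 0 where there is no reading.
- camera_model(name): a dict with "K" (3x3 intrinsics, pixels), "position" and "orientation" of the camera in the world. Camera axes: x right, y down, z forward; pixel columns grow to the right and rows downward; lengths in m; the calibration is good to about 2 mm. A picture is of the moment at which its call begins. camera_model takes no time and is no camera call.
- job_done(): hands the job in, once; it reports no verdict.
The state is a dict: "time_s": time; "joints": joint angles; "dq": joint speeds; "effort": joint torques, N m; "tcp_pos": TCP position; "ee_rot": TCP orientation; "ft_force": force on the tool from outside, world axes, zero at the start; "moment": the same for the moment, N m; "width": finger opening in m.
Only numpy, scipy, OpenCV 4.12 (cv2) and the standard library are available. Lean on these libraries where they do the work, as an engineer would, in place of code of your own. Each camera call takes 0.05 s, during which the arm holds its last target.

### The job

Service the bench dust extractor. On every filter head whose brass indicator bobbin is standing up in its sight glass, take the used cartridge off if there is still one on it and put it in the shallow empty tray, push a fresh cartridge fully home onto the spigot, and only then reset that head's indicator by pressing the button down in its small well with the awl's tip until it stays down. Leave a head whose indicator is already down just as it is, touch the buttons with nothing but the awl, and finish with the awl back upright in a hole of its block.

Things in the scene. Friction and masses are not known exactly. Their poses are not given: they have to be found in the camera images.
- head_1: one of three alike filter heads in a row, 115 mm apart, fixed on a flat grey box; aluminium plate 104 mm wide (y). Origin under the plate (38 mm above the bench) on its spigot's axis, z up, -x to the robot. Seat ring at z 16 mm, upright spigot 31.5 mm diameter up to z 58, top 8 mm tapered to 21. Black indicator block (36 x 66 mm, top z 36) centred at x -70 mm. Order in the row varies; bare or with a cartridge.
- reset_1: spring reset button of head_1, 11 mm diameter, in a 14 mm wide well in its indicator block (head frame x -70, y -16 mm, mouth at z 36). Origin: centre of its top, 3 mm below the mouth while the indicator is up. Over-centre: pushed past 2.5 mm (peak about 5 N) it snaps to its stop 5 mm down and stays.
- flag_1 (a joint): indicator of head_1, linked to its reset button: 0 = brass bobbin up in the sight glass (blocked), 0.017 = bobbin sunk inside the glass's black collar (in order); it rests only at these two
- bobbin_1 (a point): top of the brass bobbin of head_1 (17 mm diameter, rises 17 mm) in its clear sight glass: 25 mm diameter, top at z 63, head frame x -70, y +16 mm, in a 5 mm high black collar
- head_2: one of three alike filter heads in a row, 115 mm apart, fixed on a flat grey box; aluminium plate 104 mm wide (y). Origin under the plate (38 mm above the bench) on its spigot's axis, z up, -x to the robot. Seat ring at z 16 mm, upright spigot 31.5 mm diameter up to z 58, top 8 mm tapered to 21. Black indicator block (36 x 66 mm, top z 36) centred at x -70 mm. Order in the row varies; bare or with a cartridge.
- reset_2: spring reset button of head_2, 11 mm diameter, in a 14 mm wide well in its indicator block (head frame x -70, y -16 mm, mouth at z 36). Origin: centre of its top, 3 mm below the mouth while the indicator is up. Over-centre: pushed past 2.5 mm (peak about 5 N) it snaps to its stop 5 mm down and stays.
- flag_2 (a joint): indicator of head_2, linked to its reset button: 0 = brass bobbin up in the sight glass (blocked), 0.017 = bobbin sunk inside the glass's black collar (in order); it rests only at these two
- bobbin_2 (a point): top of the brass bobbin of head_2 (17 mm diameter, rises 17 mm) in its clear sight glass: 25 mm diameter, top at z 63, head frame x -70, y +16 mm, in a 5 mm high black collar
- head_3: one of three alike filter heads in a row, 115 mm apart, fixed on a flat grey box; aluminium plate 104 mm wide (y). Origin under the plate (38 mm above the bench) on its spigot's axis, z up, -x to the robot. Seat ring at z 16 mm, upright spigot 31.5 mm diameter up to z 58, top 8 mm tapered to 21. Black indicator block (36 x 66 mm, top z 36) centred at x -70 mm. Order in the row varies; bare or with a cartridge.
- reset_3: spring reset button of head_3, 11 mm diameter, in a 14 mm wide well in its indicator block (head frame x -70, y -16 mm, mouth at z 36). Origin: centre of its top, 3 mm below the mouth while the indicator is up. Over-centre: pushed past 2.5 mm (peak about 5 N) it snaps to its stop 5 mm down and stays.
- flag_3 (a joint): indicator of head_3, linked to its reset button: 0 = brass bobbin up in the sight glass (blocked), 0.017 = bobbin sunk inside the glass's black collar (in order); it rests only at these two
- bobbin_3 (a point): top of the brass bobbin of head_3 (17 mm diameter, rises 17 mm) in its clear sight glass: 25 mm diameter, top at z 63, head frame x -70, y +16 mm, in a 5 mm high black collar
- old_1: used filter cartridge: a pleated paper sleeve between a steel end ring below and a dark rubber cap on top, 56 mm diameter and 74 mm tall, 0.12 kg, standing upright with z up; origin at the centre of its lower end. The lower end is open (bore 34 mm, 62 mm deep), the upper end is closed. It sits on the spigot of head_1 at the start; None if that head is bare.
- old_2: used filter cartridge: a pleated paper sleeve between a steel end ring below and a dark rubber cap on top, 56 mm diameter and 74 mm tall, 0.12 kg, standing upright with z up; origin at the centre of its lower end. The lower end is open (bore 34 mm, 62 mm deep), the upper end is closed. It sits on the spigot of head_2 at the start; None if that head is bare.
- old_3: used filter cartridge: a pleated paper sleeve between a steel end ring below and a dark rubber cap on top, 56 mm diameter and 74 mm tall, 0.12 kg, standing upright with z up; origin at the centre of its lower end. The lower end is open (bore 34 mm, 62 mm deep), the upper end is closed. It sits on the spigot of head_3 at the start; None if that head is bare.
- fresh_1: fresh filter cartridge: a pleated paper sleeve between a steel end ring below and a dark rubber cap on top, 56 mm diameter and 74 mm tall, 0.12 kg, standing upright with z up; origin at the centre of its lower end. The lower end is open (bore 34 mm, 62 mm deep), the upper end is closed. It stands on the bench at the start.
- fresh_2: fresh filter cartridge: a pleated paper sleeve between a steel end ring below and a dark rubber cap on top, 56 mm diameter and 74 mm tall, 0.12 kg, standing upright with z up; origin at the centre of its lower end. The lower end is open (bore 34 mm, 62 mm deep), the upper end is closed. It stands on the bench at the start.
- fresh_3: fresh filter cartridge: a pleated paper sleeve between a steel end ring below and a dark rubber cap on top, 56 mm diameter and 74 mm tall, 0.12 kg, standing upright with z up; origin at the centre of its lower end. The lower end is open (bore 34 mm, 62 mm deep), the upper end is closed. It stands on the bench at the start.
- spent_tray: shallow empty tray for used cartridges, fixed on the bench, 145 (x) x 155 (y) mm outside, 34 mm high, walls and floor 4 mm; origin at the centre of its underside
- tool_tray: fixed wooden tray full of gouges behind the fresh cartridges, 350 (x) x 470 (y) mm outside, walls 12 mm thick and 62 mm high; origin at the centre of its underside
- awl: blunt awl, upright in a hole of its block, z up along it; 136 mm long, 0.06 kg, origin at its tip. Steel shank 6 mm diameter up to 56 mm, brass collar (20 mm diameter) from 56 to 60 mm, then a round wooden handle: straight, 19 mm diameter, from 68 to 112 mm (grip it there), 23 mm wide above that
- awl_block: beech block fixed on the bench, 50 (x) x 105 (y) x 60 mm high, with two upright 14 mm through holes at y = -26 mm and y = +26 mm; origin at the centre of its underside
- hole_a (a point): where the awl's tip is when it stands in the block's hole at y = -26 mm; the awl stands in it at the start: 4 mm above the bench, on the hole's axis, the awl's collar resting on the block's top
- hole_b (a point): where the awl's tip is when it stands in the block's hole at y = +26 mm; empty at the start: 4 mm above the bench, on the hole's axis, the awl's collar resting on the block's top

How it is judged:
By the outcome, as a careful person would: the job done as asked, in the order asked, and still so for the second after the job is handed in, with the robot touching nothing.
Of old_1, old_2, old_3 only 2 to 3 are there at a start; the rules pass over those that are not, and their reading is None.
At some moment in a run one of fresh_1, fresh_2, fresh_3 may be knocked a few centimetres aside while the robot is not near it.
It also fails if it takes over 210 s, if anything falls off the work surface, if the arm or the gripper's body presses on something with over 40 N, if the wrist force passes 120 N, or if a joint passes its speed limit or range.

## Working session

There is one attempt and no reset: what is moved stays moved. The work goes in short steps, Python scripts to look and compute and a tool call to move; the robot and the scene stay as the last step left them, time stands still between calls to the robot, and variables do not carry over. Pictures are saved under pics/ and viewed, and the job is handed in when it is done.

Besides the shell and the picture viewer there is one more tool, called after "Request:" in YAML: its name, and indented under it one key for each argument. drive_tool: Moves the arm, as the interface text tells. Its arguments: {"type":"object","properties":{"steps":{"type":"array"}},"required":["steps"]}

```bash
ls; mkdir -p pics
cat > h.py <<'E'
from bench import *
import numpy as np, cv2
from scipy.spatial.transform import Rotation as R
def shot(n,tag):
    p,d=camera(n); cv2.imwrite(f'pics/{tag}.png',p); np.save(f'pics/{tag}.npy',d); return p,d
def cam(n):
    m=camera_model(n); K=np.array(m["K"]); o=np.array(m["orientation"]); 
    Rm=R.from_rotvec(o).as_matrix() if o.size==3 else o
    return K,np.array(m["position"]),Rm
def px2w(n,u,v,d=None,z=None):
    K,p,Rm=cam(n); r=Rm@np.linalg.inv(K)@np.array([u,v,1.])
    return p+r*(d if d is not None else (z-p[2])/r[2])
def w2px(n,X):
    K,p,Rm=cam(n); c=K@(Rm.T@(np.array(X)-p)); return c[:2]/c[2]
E
python3 - <<'E'
from h import *
for n in("scene","top"):
    p,d=shot(n,n+"0"); print(camera_model(n))
    cv2.imwrite(f'pics/{n}0b.png',cv2.resize(p,(800,600),interpolation=cv2.INTER_CUBIC))
print(observe())
E
```

```text
pics
{'K': array([[528.04932126,   0.        , 278.58017535],
       [  0.        , 528.04932126, 199.01424634],
       [  0.        ,   0.        ,   1.        ]]), 'position': array([-0.4947143 , -0.60944792,  0.63222526]), 'orientation': array([-1.77943481,  1.0046959 , -0.63735727])}
{'K': array([[389.36091409,   0.        , 277.98025031],
       [  0.        , 389.36091409, 210.86764327],
       [  0.        ,   0.        ,   1.        ]]), 'position': array([0.42272188, 0.07530843, 0.96367662]), 'orientation': array([-2.15883356,  2.1618511 , -0.18868034])}
{'time_s': 0.1, 'joints': array([ 1.06480006,  0.53709883, -0.00444468,  1.53876944,  0.00259828,
        1.06729869, -0.07117725]), 'dq': array([ 0.00062126, -0.0018863 ,  0.0016043 , -0.00152202,  0.00019103,
        0.00169571,  0.00183619]), 'effort': array([ 3.91007576e-03, -5.84565711e+01,  1.05256263e+00, -2.59774089e+01,
        1.27149664e-02,  4.68971892e-03,  3.97745009e-05]), 'tcp_pos': array([ 0.27649843, -0.58765003,  0.24149707]), 'ee_rot': array([-2.65196604e+00,  1.68285466e+00,  2.16827158e-03]), 'ft_force': array([-0.39033607,  0.12379642,  0.11329867]), 'moment': array([-0.01447855, -0.06493869,  0.02097029]), 'width': 0.08523767446592499}
```

View pics/scene0b.png

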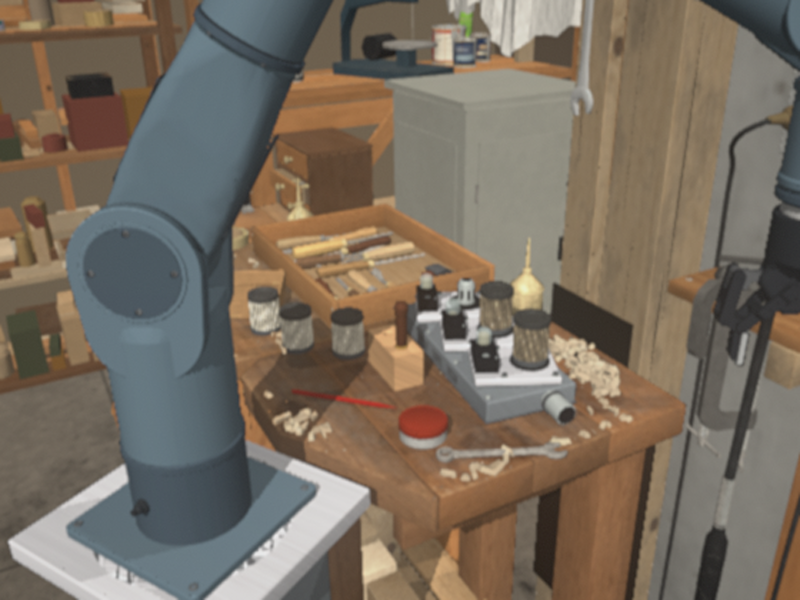

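View pics/top0b.png

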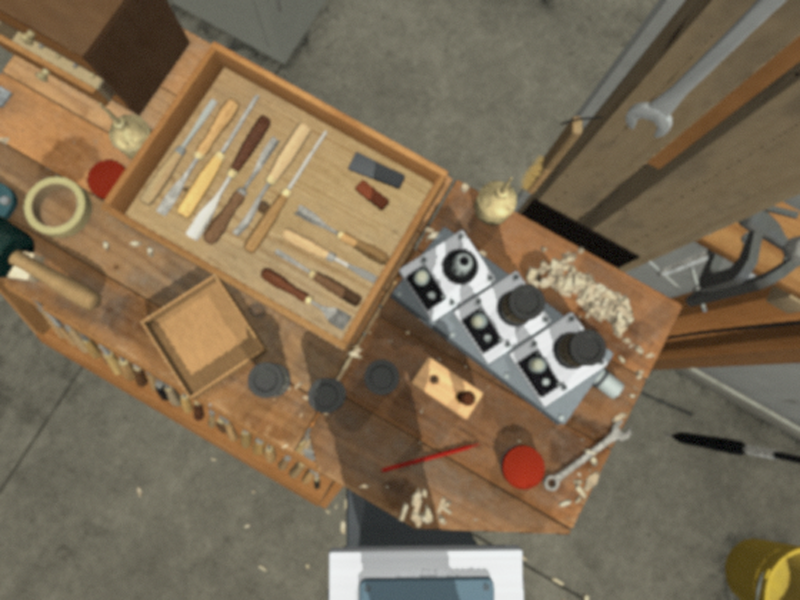

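Run:
```python
import cv2
t=cv2.imread('pics/top0.png'); s=cv2.imread('pics/scene0.png')
cv2.imwrite('pics/t_heads.png',cv2.resize(t[155:305,265:445],None,fx=4.4,fy=4,interpolation=cv2.INTER_CUBIC) if 0 else cv2.resize(t[155:305,270:450],None,fx=4,fy=4,interpolation=cv2.INTER_CUBIC))
cv2.imwrite('pics/t_left.png',cv2.resize(t[180:300,90:290],None,fx=4,fy=4,interpolation=cv2.INTER_CUBIC))
cv2.imwrite('pics/s_heads.png',cv2.resize(s[180:300,250:420],None,fx=4.7,fy=4.7,interpolation=cv2.INTER_CUBIC))
```

```text
(no output)
```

View pics/t_heads.png

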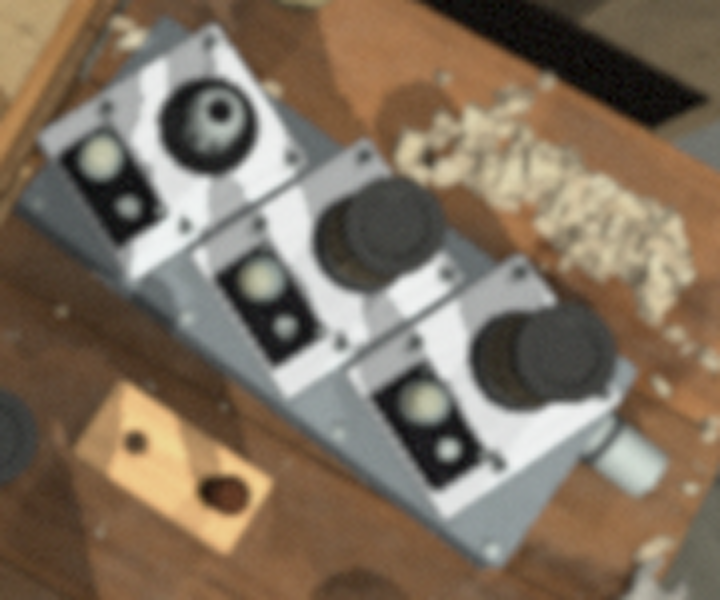

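View pics/t_left.png

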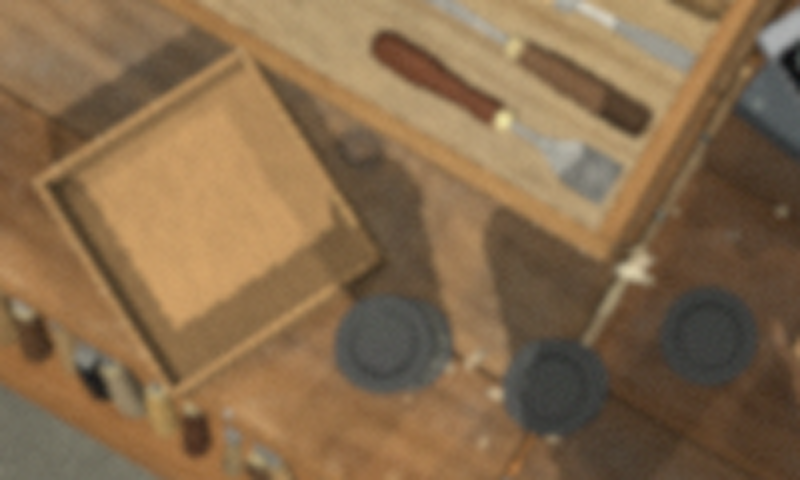

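View pics/s_heads.png

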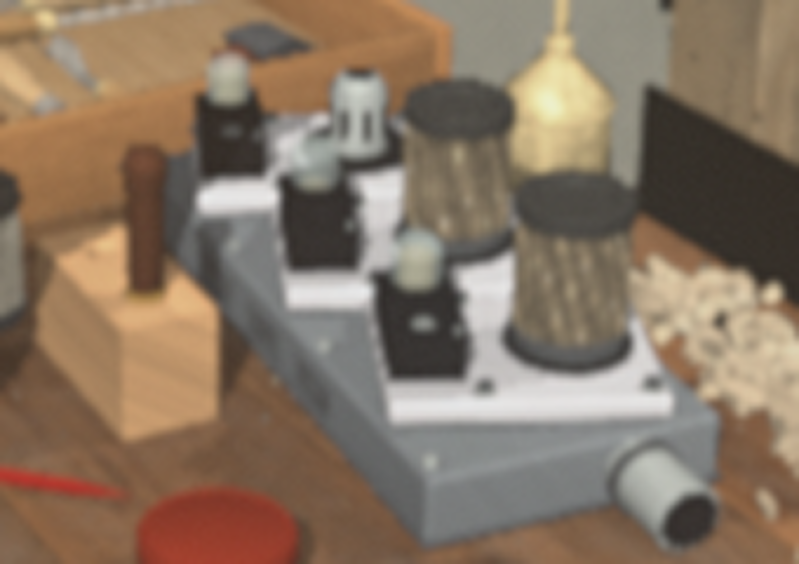

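Run:
```python
import cv2,numpy as np
from h import *
t=cv2.imread('pics/top0.png'); s=cv2.imread('pics/scene0.png')
r=[]
for (u,v) in [(299,196),(317,214),(339,235)]:
    r.append(cv2.resize(s[v-14:v+14,u-13:u+13],None,fx=10,fy=10,interpolation=cv2.INTER_CUBIC))
a=np.hstack(r)
q=[]
for (u,v) in [(295,194),(335,225),(376,256)]:
    q.append(cv2.resize(t[v-10:v+18,u-10:u+16],None,fx=10,fy=10,interpolation=cv2.INTER_CUBIC))
cv2.imwrite('pics/ind.png',np.vstack([a,np.hstack(q)]))
d=np.load('pics/scene0.npy')
# depth-fused approach: cap tops in top cam
dt=np.load('pics/top0.npy')
def P(n,u,v,dd): 
    w=np.median(dd[v-1:v+2,u-1:u+2]); return np.round(px2w(n,u,v,d=w),4)
for nm,u,v in [("fresh a",187,266),("fresh b",228,276.5),("fresh c",267,264),("old m",368,211),("old r",411,243),("spigot?",325,182),("awl",326,278)]:
    print(nm,P("top",int(u),int(v),dt))
```

```text
fresh a [0.4266 0.2543 0.0687]
fresh b [0.4039 0.1614 0.0706]
fresh c [0.4304 0.0735 0.069 ]
old m [ 0.5445 -0.148   0.1241]
old r [ 0.4742 -0.2397  0.124 ]
spigot? [ 0.6156 -0.059   0.0956]
awl [ 0.4003 -0.0501  0.1389]
```

View pics/ind.png

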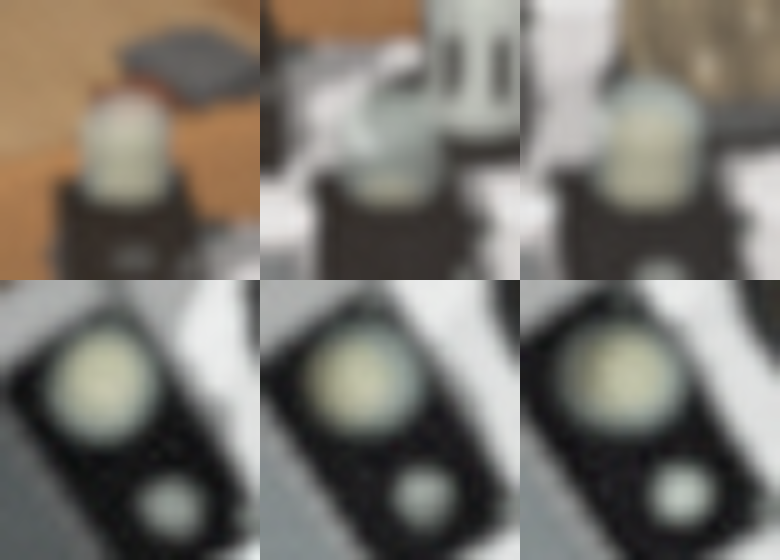

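Run:
```python
from h import *
t=cv2.imread('pics/top0.png'); dt=np.load('pics/top0.npy')
# height map
K,p,Rm=cam("top")
vv,uu=np.mgrid[0:420,0:560]
rays=np.stack([(uu-K[0,2])/K[0,0],(vv-K[1,2])/K[1,1],np.ones_like(uu,float)],-1)*dt[...,None]
W=rays@Rm.T+p
def comp(lo,hi,cx,cy,rad=0.04):
    m=(W[...,2]>lo)&(W[...,2]<hi)&(np.hypot(W[...,0]-cx,W[...,1]-cy)<rad)
    cs,_=cv2.findContours(m.astype(np.uint8),cv2.RETR_EXTERNAL,cv2.CHAIN_APPROX_NONE)
    c=max(cs,key=cv2.contourArea); e=cv2.fitEllipse(c)
    return e,m
for nm,x,y,lo,hi,z in [("fa",.4266,.2543,.055,.09,.074),("fb",.4039,.1614,.055,.09,.074),("fc",.4304,.0735,.055,.09,.074),("om",.5445,-.148,.105,.15,.128),("or",.4742,-.2397,.105,.15,.128),("spig",.6156,-.059,.085,.12,.096),("awl",.4003,-.0501,.12,.16,.14)]:
    e,m=comp(lo,hi,x,y); print(nm,np.round(e[0],2),np.round(e[1],1),m.sum(),'median pts',np.round(np.median(W[m],0),4),'ell',np.round(px2w("top",*e[0],z=z),4), 'zmax',W[m][:,2].max().round(4))
# tray: rim
for (u,v) in [(150,193),(99,225.5),(134,277),(185,245)]:
    print('tray corner',np.round(px2w("top",u,v,z=.034),4), dt[int(v),int(u)])
print('bench z', W[290:300,200:215,2].mean(), W[330,380])
o=observe(); print(R.from_rotvec(o['ee_rot']).as_matrix().round(3))
```

```text
fa [185.25 265.13] [24.2 25.1] 510 median pts [0.4288 0.2579 0.072 ] ell [0.4285 0.2572 0.074 ] zmax 0.0778
fb [226.97 276.14] [24.1 24.6] 498 median pts [0.4039 0.1637 0.0721] ell [0.4037 0.1634 0.074 ] zmax 0.0775
fc [266.24 263.27] [23.8 24.1] 484 median pts [0.4326 0.0757 0.072 ] ell [0.432  0.0752 0.074 ] zmax 0.0774
om [367.42 210.77] [24.9 25.8] 537 median pts [ 0.5446 -0.1464  0.1256] ell [ 0.5445 -0.1457  0.128 ] zmax 0.1317
or [409.82 242.72] [25.1 26.8] 559 median pts [ 0.4742 -0.2367  0.1257] ell [ 0.4746 -0.2356  0.128 ] zmax 0.1303
spig [323.4  182.74] [12.4 12.9] 143 median pts [ 0.6137 -0.0554  0.0938] ell [ 0.6138 -0.0552  0.096 ] zmax 0.0994
awl [326.31 278.  ] [10.2 10.3] 97 median pts [ 0.4003 -0.0509  0.1359] ell [ 0.4004 -0.0506  0.14  ] zmax 0.1418
tray corner [0.6009 0.3549 0.034 ] 0.94003034
tray corner [0.5224 0.4711 0.034 ] 0.9221172
tray corner [0.4018 0.3832 0.034 ] 0.908539
tray corner [0.4759 0.2674 0.034 ] 0.9402697
bench z 0.012181129923070903 [ 0.27626007 -0.19213514  0.02554771]
[[ 0.426 -0.905 -0.001]
 [-0.905 -0.426  0.001]
 [-0.002  0.    -1.   ]]
```

```bash
cat >> h.py <<'E'
YAW=-np.arctan2(.1392,.1804)
HX=np.array([np.cos(YAW),np.sin(YAW)]); HY=np.array([-np.sin(YAW),np.cos(YAW)])
def head(o,x,y,z): q=np.array(o)+HX*x+HY*y; return np.array([q[0],q[1],z+.038])
E
cat > ov.py <<'E'
from h import *
import sys
mid=np.array([(.6138+.5445+.4746)/3,(-.0552-.1457-.2356)/3])
O={'L':mid+HY*.115,'M':mid,'R':mid-HY*.115}
print(YAW,{k:v.round(4) for k,v in O.items()})
def circ(n,im,c,z,r,col,s,o):
    pts=[w2px(n,[c[0]+r*np.cos(a),c[1]+r*np.sin(a),z]) for a in np.linspace(0,6.283,40)]
    cv2.polylines(im,[np.int32((((np.array(pts)+.5)-o)*s-.5)*16)],True,col,1,cv2.LINE_AA,4)
for n,x0,y0,w,h in [("top",270,155,180,150),("scene",250,180,170,120)]:
    im=cv2.imread(f'pics/{n}0.png'); s=4.4; im=cv2.resize(im[y0:y0+h,x0:x0+w],None,fx=s,fy=s,interpolation=cv2.INTER_CUBIC); o=np.array([x0,y0])
    for k in O:
        if k!='L': circ(n,im,O[k],.128,.028,(0,255,0),s,o); circ(n,im,O[k],.054,.028,(0,255,0),s,o)
        else: circ(n,im,O[k],.096,.0105,(0,255,0),s,o); circ(n,im,O[k],.088,.01575,(0,255,0),s,o)
        circ(n,im,head(O[k],-.07,-.016,0)[:2],.074,.007,(0,0,255),s,o)
        circ(n,im,head(O[k],-.07,.016,0)[:2],.101,.0125,(255,0,255),s,o)
        P=np.array([w2px(n,head(O[k],-.07+a,b,.036)) for a,b in [(-.018,-.033),(-.018,.033),(.018,.033),(.018,-.033)]])
        cv2.polylines(im,[np.int32((((P+.5)-o)*s-.5)*16)],True,(0,255,255),1,cv2.LINE_AA,4)
    circ(n,im,[.4004,-.0506],.14,.0115,(0,255,0),s,o); circ(n,im,[.4004,-.0506],.06,.010,(0,255,0),s,o)
    for c in [(.4285,.2572),(.4037,.1634),(.432,.0752)]: circ(n,im,c,.074,.028,(0,255,0),s,o); circ(n,im,c,.0,.028,(0,255,0),s,o)
    cv2.imwrite(f'pics/ov_{n}.png',im)
E
python3 ov.py
```

```text
-0.6571940731559888 {'L': array([ 0.6146, -0.0545]), 'M': array([ 0.5443, -0.1455]), 'R': array([ 0.474 , -0.2365])}
```

View pics/ov_top.png

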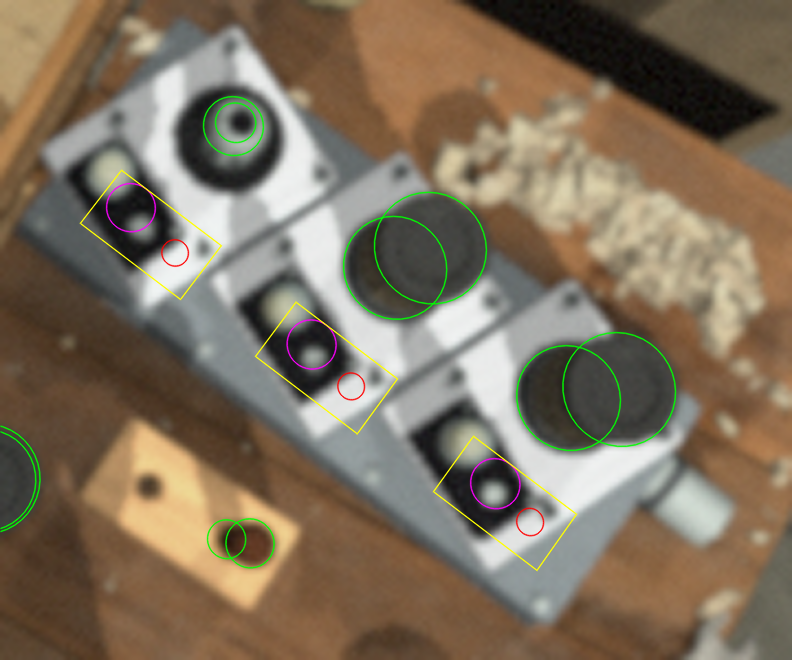

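View pics/ov_scene.png

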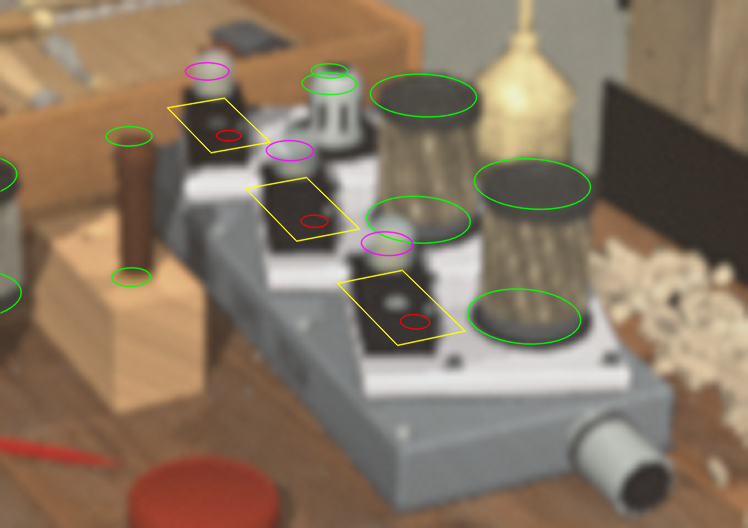

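Run:
```python
from h import *
mid=np.array([(.6138+.5445+.4746)/3,(-.0552-.1457-.2356)/3])
O={'L':mid+HY*.115,'M':mid,'R':mid-HY*.115}
t=cv2.imread('pics/top0.png')
g=t.min(axis=2).astype(float)
for k,(a,b),z in [('L',(141,228),.071),('M',(315,355),.066),('R',(495,494),.071)]:
    u=(a+.5)/4.4-.5+270; v=(b+.5)/4.4-.5+155
    iu,iv=int(round(u)),int(round(v)); w=g[iv-4:iv+5,iu-4:iu+5]; w=np.clip(w-w.min()-0.35*(w.max()-w.min()),0,None)
    yy,xx=np.mgrid[iv-4:iv+5,iu-4:iu+5]; cu,cv=(w*xx).sum()/w.sum(),(w*yy).sum()/w.sum()
    B=px2w("top",cu,cv,z=z)[:2]; d=B-O[k]
    yaw=np.arctan2(d[1],d[0])-np.arctan2(-.016,-.07)
    print(k,u,v,cu,cv,B.round(4),np.linalg.norm(d).round(4),'exp .0718 yaw',(yaw+np.pi)%(2*np.pi)-np.pi)
# plate edges: corners in ov_top R: 
c=[(385,402),(572,280),(695,430),(490,572)]
for a,b in c: print(px2w("top",(a+.5)/4.4-.5+270,(b+.5)/4.4-.5+155,z=.048).round(4))
```

```text
L 301.6590909090909 206.4318181818182 301.6882702301411 206.27683741648104 [ 0.5632 -0.0071] 0.0698 exp .0718 yaw -0.9694715293543048
M 341.20454545454544 235.29545454545453 340.7902407339749 236.03276093045918 [ 0.4942 -0.0977] 0.0693 exp .0718 yaw -0.987172261490457
R 382.1136363636364 266.8863636363636 381.6783268101762 266.9286937377691 [ 0.4229 -0.1888] 0.0699 exp .0718 yaw -0.9754118275264005
[ 0.4721 -0.1392  0.048 ]
[ 0.5381 -0.2438  0.048 ]
[ 0.4567 -0.3067  0.048 ]
[ 0.3821 -0.1923  0.048 ]
```

```bash
cat > plan.py <<'E'
from h import *
import sys, json
# usage: plan.py claw x y z angdeg [maxstep_cm]
claw,x,y,z,ang=map(float,sys.argv[1:6]); ms=float(sys.argv[6]) if len(sys.argv)>6 else 4.0
o=observe(); p=o['tcp_pos']; M=R.from_rotvec(o['ee_rot']).as_matrix()
a=np.arctan2(M[1,0],M[0,0]); T=np.radians(ang)
da=(T-a+np.pi/2)%np.pi-np.pi/2 if abs(ang)<900 else 0
if len(sys.argv)>7: da=(T-a+np.pi)%(2*np.pi)-np.pi
D=np.array([x,y,z])-p
n=max(int(np.ceil(np.linalg.norm(D)*100/ms)),int(np.ceil(abs(da)/0.124)),1)
rows=[];cp=p.copy();ca=a
for i in range(n):
    st=p+D*(i+1)/n-cp
    tx=np.array([np.cos(ca),np.sin(ca),0]); ty=np.array([np.sin(ca),-np.cos(ca),0])
    r=[claw,round(st@tx*100,2),round(st@ty*100,2),round(-st[2]*100,2),round(-da/n,4)]
    cp=cp+tx*r[1]/100+ty*r[2]/100+np.array([0,0,-r[3]/100]); ca-=r[4]; rows.append(r)
print('t',round(o['time_s'],2),'now',p.round(4),'ang',round(np.degrees(a),1),'tilt',M[:,2].round(3),'F',o['ft_force'].round(1),'w',round(o['width'],4),'j',o['joints'].round(2))
for i in range(0,n,5): print(json.dumps(rows[i:i+5]))
E
python3 plan.py 1 .474 -.2365 .24 34 4 f
```

```text
t 0.1 now [ 0.2765 -0.5877  0.2415] ang -64.8 tilt [-0.001  0.001 -1.   ] F [-0.4  0.1  0.1] w 0.0852 j [ 1.06  0.54 -0.    1.54  0.    1.07 -0.07]
[[1.0, -1.67, -2.34, 0.01, -0.1232], [1.0, -1.37, -2.54, 0.01, -0.1232], [1.0, -1.04, -2.68, 0.01, -0.1232], [1.0, -0.71, -2.79, 0.01, -0.1232], [1.0, -0.36, -2.85, 0.01, -0.1232]]
[[1.0, -0.01, -2.88, 0.01, -0.1232], [1.0, 0.35, -2.86, 0.01, -0.1232], [1.0, 0.69, -2.79, 0.02, -0.1232], [1.0, 1.03, -2.69, 0.01, -0.1232], [1.0, 1.36, -2.53, 0.01, -0.1232]]
[[1.0, 1.65, -2.36, 0.01, -0.1232], [1.0, 1.94, -2.13, 0.01, -0.1232], [1.0, 2.18, -1.88, 0.01, -0.1232], [1.0, 2.39, -1.59, 0.01, -0.1232]]
```

Request:
drive_tool:
  steps:
    - [1.0, -1.67, -2.34, 0, -0.1232]
    - [1.0, -1.37, -2.54, 0, -0.1232]
    - [1.0, -1.04, -2.68, 0, -0.1232]
    - [1.0, -0.71, -2.79, 0, -0.1232]
    - [1.0, -0.36, -2.85, 0, -0.1232]

```text
time_s: 0.52
tcp_pos: [0.3476, -0.4613, 0.2419]
ee_rot: [-3.04, 0.791, 0.001]
ft_force: [-0.1, -0.2, 0.6]
width: 0.0857
```

Request:
drive_tool:
  steps:
    - [1.0, 0, -2.88, 0, -0.1232]
    - [1.0, 0.35, -2.86, 0, -0.1232]
    - [1.0, 0.69, -2.79, 0, -0.1232]
    - [1.0, 1.03, -2.69, 0, -0.1232]
    - [1.0, 1.36, -2.53, 0, -0.1232]

```text
time_s: 0.93
tcp_pos: [0.4182, -0.336, 0.2421]
ee_rot: [-3.137, -0.168, 0.001]
ft_force: [0.7, -1.2, 0.1]
width: 0.0853
```

Request:
drive_tool:
  steps:
    - [1.0, 1.65, -2.36, 0, -0.1232]
    - [1.0, 1.94, -2.13, 0, -0.1232]
    - [1.0, 2.18, -1.88, 0, -0.1232]
    - [1.0, 2.39, -1.59, 0, -0.1232]

```text
time_s: 1.27
tcp_pos: [0.4745, -0.2358, 0.2421]
ee_rot: [-3.001, -0.928, 0.001]
ft_force: [0.2, -0.9, 0.1]
width: 0.0854
```

```bash
python3 plan.py 1 .474 -.2365 .16 34 4 f; python3 -c "
from h import *
for n in('top','scene'):
    p,d=shot(n,n+'1'); cv2.imwrite(f'pics/{n}1b.png',cv2.resize(p[130:340,240:520] if n=='top' else p[150:360,230:510],(800,600),interpolation=cv2.INTER_CUBIC))
"
```

```text
t 1.27 now [ 0.4745 -0.2358  0.2421] ang 34.4 tilt [-0.001  0.    -1.   ] F [ 0.2 -0.9  0.1] w 0.0854 j [ 0.78  0.38 -0.5   1.83  0.21  0.98  0.79]
[[1.0, -0.03, 0.01, 2.74, 0.0021], [1.0, -0.03, 0.01, 2.73, 0.0021], [1.0, -0.03, 0.01, 2.74, 0.0021]]
```

View pics/top1b.png

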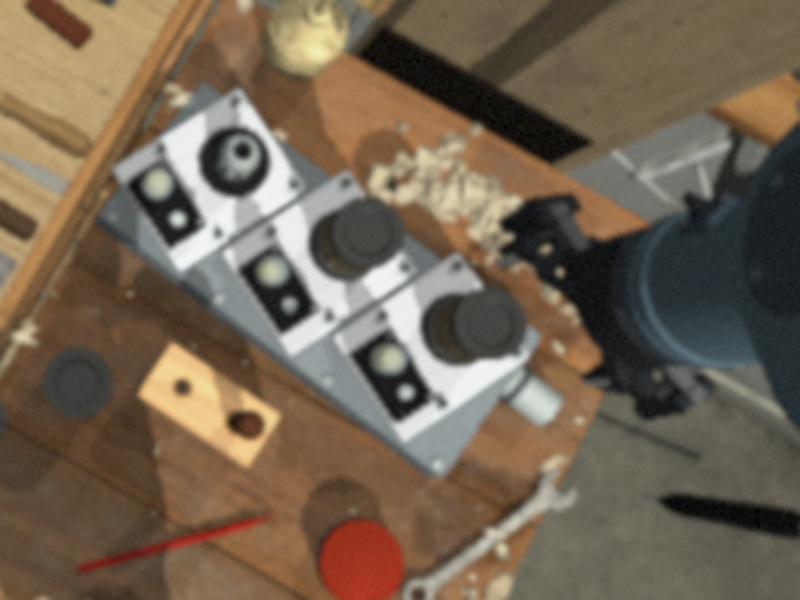

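View pics/scene1b.png

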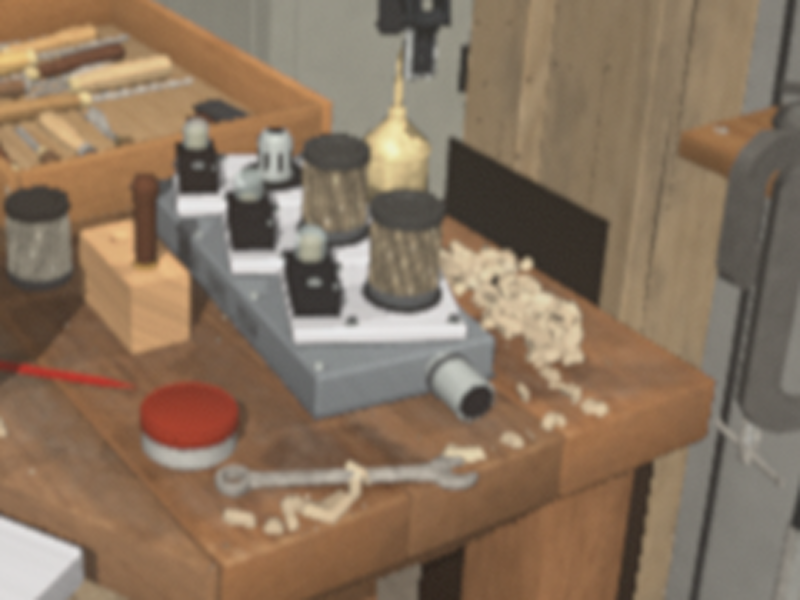

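Request:
drive_tool:
  steps:
    - [1.0, 0, 0, 2.74, 0]
    - [1.0, 0, 0, 2.73, 0]
    - [1.0, 0, 0, 2.74, 0]
    - [1, 0, 0, 0, 0]

```text
time_s: 1.7
tcp_pos: [0.4705, -0.2363, 0.1555]
ee_rot: [-2.999, -0.916, 0.011]
ft_force: [-2.0, -0.4, 0.1]
width: 0.0856
```

```bash
python3 plan.py 1 .474 -.2365 .104 34 2 f; python3 -c "
from h import *
for n in('top','scene'):
    p,d=shot(n,n+'2')
    print(w2px(n,[.4745,-.2358,.16]))
    cv2.imwrite(f'pics/{n}2b.png',cv2.resize(p[180:330,330:530] if n=='top' else p[150:300,280:480],(800,600),interpolation=cv2.INTER_CUBIC))
"
```

```text
t 1.7 now [ 0.4705 -0.2363  0.1555] ang 34.0 tilt [-0.008  0.004 -1.   ] F [-2.  -0.4  0.1] w 0.0856 j [ 0.74  0.49 -0.46  1.91  0.29  0.82  0.72]
[[1.0, 0.09, 0.07, 1.72, -0.0002], [1.0, 0.1, 0.07, 1.71, -0.0002], [1.0, 0.09, 0.07, 1.72, -0.0002]]
[415.49609626 241.79908896]
[371.06296838 207.53405935]
```

View pics/top2b.png

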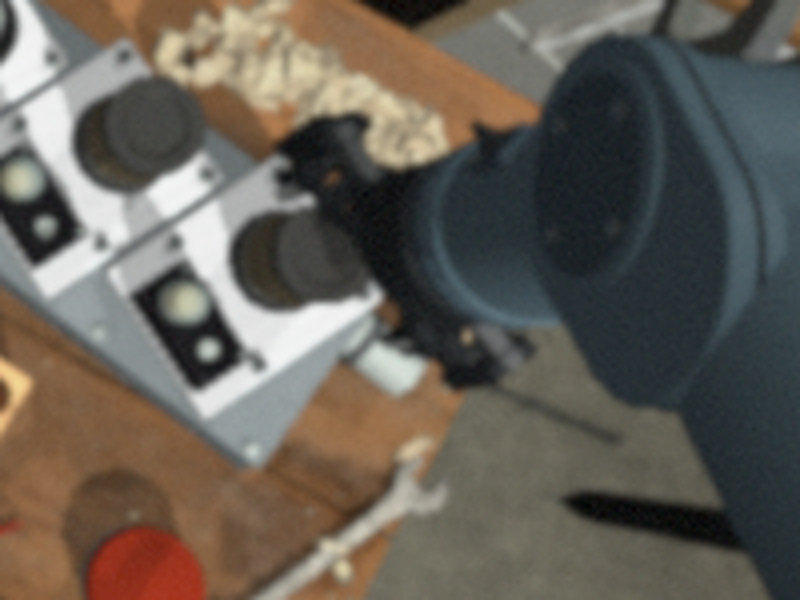

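View pics/scene2b.png

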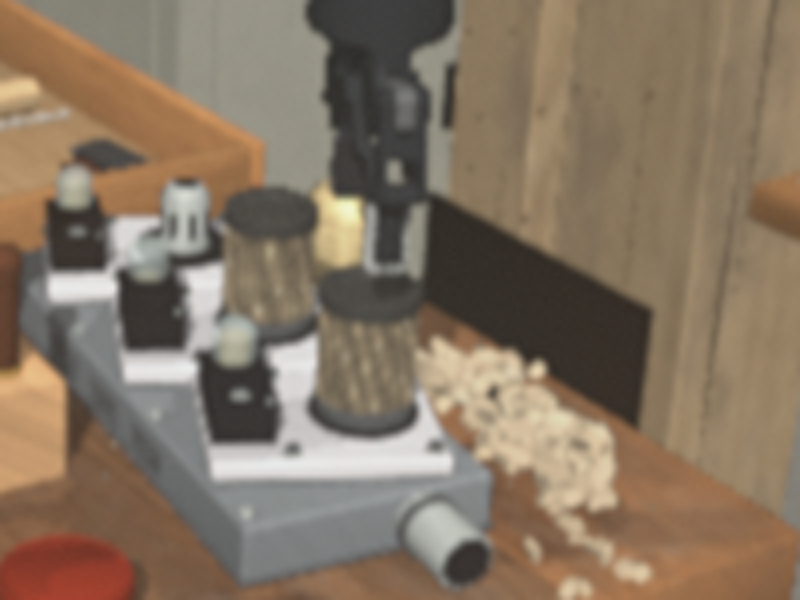

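Request:
drive_tool:
  steps:
    - [1.0, 0.2, 0.15, 1.5, 0]
    - [1.0, 0.1, 0.07, 1.5, 0]
    - [1.0, 0, 0, 1, 0]
    - [1, 0, 0, 0, 0]

```text
time_s: 2.13
tcp_pos: [0.4777, -0.2373, 0.1199]
ee_rot: [-3.004, -0.918, 0.001]
ft_force: [-1.0, 0.9, -0.4]
width: 0.0854
```

```bash
python3 plan.py 1 .474 -.2365 .104 34 2 f
```

```text
t 2.13 now [ 0.4777 -0.2373  0.1199] ang 34.0 tilt [-0.001  0.    -1.   ] F [-1.   0.9 -0.4] w 0.0854 j [ 0.71  0.55 -0.43  1.92  0.33  0.74  0.68]
[[1.0, -0.26, -0.27, 1.59, -0.0]]
```

Request:
drive_tool:
  steps:
    - [1.0, -0.26, -0.27, 1.0, 0]
    - [1.0, 0, 0, 0.6, 0]
    - [1.0, 0, 0, 0, 0]
    - [-1, 0, 0, 0, 0]
    - [-1, 0, 0, 0, 0]

```text
time_s: 2.55
tcp_pos: [0.4747, -0.2366, 0.1046]
ee_rot: [3.004, 0.919, 0.001]
ft_force: [-0.2, 0.5, -0.5]
width: 0.0637
```

Request:
drive_tool:
  steps:
    - [-1, 0, 0, 0, 0]
    - [-1, 0, 0, 0, 0]
    - [-1, 0, 0, 0, 0]
    - [-1, 0, 0, 0, 0]
    - [-1, 0, 0, 0, 0]

```text
time_s: 2.97
tcp_pos: [0.4749, -0.2367, 0.1048]
ee_rot: [3.003, 0.919, 0.001]
ft_force: [-2.1, -0.2, 5.4]
width: 0.0531
```

Request:
drive_tool:
  steps:
    - [-1, 0, 0, 0, 0]
    - [-1, 0, 0, 0, 0]
    - [-1, 0, 0, 0, 0]

```text
time_s: 3.22
tcp_pos: [0.4749, -0.2367, 0.1048]
ee_rot: [3.003, 0.919, 0.001]
ft_force: [-0.6, 0.1, 4.9]
width: 0.0535
```

```bash
python3 plan.py -1 .474 -.2365 .104 34 2 f;  python3 -c "
from h import *
print(observe())"
```

```text
t 3.22 now [ 0.4749 -0.2367  0.1048] ang 34.0 tilt [ 0.001 -0.001 -1.   ] F [-0.6  0.1  4.9] w 0.0535 j [ 0.71  0.57 -0.42  1.93  0.35  0.71  0.67]
[[-1.0, -0.06, -0.07, 0.08, 0.0003]]
{'time_s': 3.2167, 'joints': array([ 0.70553582,  0.57186148, -0.42185666,  1.93291805,  0.34854637,
        0.70696692,  0.66906446]), 'dq': array([ 0.00028613, -0.0014977 , -0.00196579,  0.00085885, -0.00059981,
       -0.0016044 ,  0.00033443]), 'effort': array([-2.56271912e-01, -4.77141166e+01, -4.82730299e+00, -1.70536959e+01,
        1.18673613e-02, -2.62277797e-01,  7.06118208e-04]), 'tcp_pos': array([ 0.47492383, -0.23671567,  0.10482325]), 'ee_rot': array([3.00331612e+00, 9.18664607e-01, 1.28064591e-03]), 'ft_force': array([-0.59658292,  0.05308364,  4.90304898]), 'moment': array([0.06274985, 0.08415114, 0.04907503]), 'width': 0.05352619542148443}
```

Request:
drive_tool:
  steps:
    - [-1, 0, 0, -1, 0]
    - [-1, 0, 0, -1.5, 0]
    - [-1, 0, 0, -1.5, 0]
    - [-1, 0, 0, -2, 0]
    - [-1, 0, 0, -2, 0]

```text
time_s: 3.63
tcp_pos: [0.4738, -0.2361, 0.185]
ee_rot: [-3.003, -0.919, 0.001]
ft_force: [0.1, -0.3, -1.3]
width: 0.0537
```

Request:
drive_tool:
  steps:
    - [-1, 0, 0, -2, 0]
    - [-1, 0, 0, -2, 0]
    - [-1, 0, 0, -1, 0]
    - [-1, 0, 0, 0, 0]
    - [-1, 0, 0, 0, 0]

```text
time_s: 4.05
tcp_pos: [0.4742, -0.2365, 0.234]
ee_rot: [3.004, 0.919, -0.0]
ft_force: [0.6, 0.1, -2.7]
width: 0.0532
```

```bash
python3 plan.py -1 .50 .37 .235 34 4 f; python3 -c "
from h import *
for n in('top','scene'):
    p,d=shot(n,n+'3')
    cv2.imwrite(f'pics/{n}3b.png',cv2.resize(p[180:330,330:530] if n=='top' else p[150:300,280:480],(800,600),interpolation=cv2.INTER_CUBIC))
"
```

```text
t 4.05 now [ 0.4742 -0.2365  0.234 ] ang 34.0 tilt [-0. -0. -1.] F [ 0.6  0.1 -2.7] w 0.0532 j [ 0.78  0.39 -0.5   1.84  0.22  0.97  0.77]
[[-1.0, 2.25, -3.05, -0.01, 0.0], [-1.0, 2.26, -3.05, -0.0, 0.0], [-1.0, 2.25, -3.05, -0.01, 0.0], [-1.0, 2.26, -3.06, -0.0, 0.0], [-1.0, 2.25, -3.05, -0.01, 0.0]]
[[-1.0, 2.26, -3.05, -0.01, 0.0], [-1.0, 2.25, -3.05, -0.0, 0.0], [-1.0, 2.25, -3.05, -0.01, 0.0], [-1.0, 2.26, -3.05, -0.0, 0.0], [-1.0, 2.25, -3.06, -0.01, 0.0]]
[[-1.0, 2.26, -3.05, -0.01, 0.0], [-1.0, 2.25, -3.05, -0.0, 0.0], [-1.0, 2.26, -3.05, -0.01, 0.0], [-1.0, 2.25, -3.05, -0.01, 0.0], [-1.0, 2.25, -3.05, -0.0, 0.0]]
[[-1.0, 2.26, -3.06, -0.01, 0.0]]
```

View pics/scene3b.png

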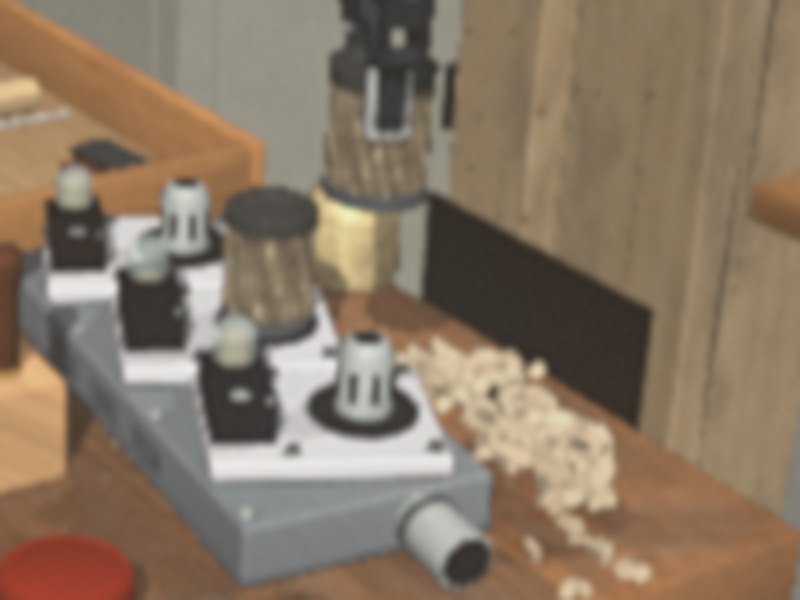

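Request:
drive_tool:
  steps:
    - [-1, 2.25, -3.05, 0, 0]
    - [-1, 2.25, -3.05, 0, 0]
    - [-1, 2.25, -3.05, 0, 0]
    - [-1, 2.25, -3.05, 0, 0]
    - [-1, 2.25, -3.05, 0, 0]

```text
time_s: 4.57
tcp_pos: [0.4812, -0.0454, 0.233]
ee_rot: [-3.003, -0.918, 0.003]
ft_force: [0.7, 0.1, -1.0]
width: 0.0534
```

Request:
drive_tool:
  steps:
    - [-1, 2.25, -3.05, 0, 0]
    - [-1, 2.25, -3.05, 0, 0]
    - [-1, 2.25, -3.05, 0, 0]
    - [-1, 2.25, -3.05, 0, 0]
    - [-1, 2.25, -3.05, 0, 0]

```text
time_s: 4.98
tcp_pos: [0.4892, 0.1438, 0.233]
ee_rot: [-3.004, -0.919, 0.003]
ft_force: [0.9, -0.3, -1.4]
width: 0.053
```

Request:
drive_tool:
  steps:
    - [-1, 2.25, -3.05, 0, 0]
    - [-1, 2.25, -3.05, 0, 0]
    - [-1, 2.25, -3.05, 0, 0]
    - [-1, 2.25, -3.05, 0, 0]
    - [-1, 2.25, -3.05, 0, 0]

```text
time_s: 5.4
tcp_pos: [0.4973, 0.3329, 0.2325]
ee_rot: [3.003, 0.919, -0.004]
ft_force: [2.0, -0.5, 0.2]
width: 0.0531
```

Request:
drive_tool:
  steps:
    - [-1, 2.26, -3.05, 0, 0]
    - [-1, 0, 0, 0, 0]
    - [-1, 0, 0, 0, 0]

```text
time_s: 5.65
tcp_pos: [0.4978, 0.3721, 0.2324]
ee_rot: [-3.001, -0.926, 0.004]
ft_force: [0.4, -1.6, -1.3]
width: 0.0533
```

```bash
python3 plan.py -1 .50 .37 .065 34 3 f; python3 -c "
from h import *
for n in('top',):
    p,d=shot(n,n+'4')
    cv2.imwrite(f'pics/{n}4b.png',cv2.resize(p[150:330,80:320],(800,600),interpolation=cv2.INTER_CUBIC))
"
```

```text
t 5.65 now [0.4978 0.3721 0.2324] ang 34.3 tilt [-0.003  0.    -1.   ] F [ 0.4 -1.6 -1.3] w 0.0533 j [-0.27  0.58 -0.64  1.6   0.37  1.09 -0.41]
[[-1.0, 0.01, 0.05, 2.79, 0.0009], [-1.0, 0.01, 0.05, 2.79, 0.0009], [-1.0, 0.01, 0.05, 2.79, 0.0009], [-1.0, 0.01, 0.05, 2.79, 0.0009], [-1.0, 0.01, 0.05, 2.79, 0.0009]]
[[-1.0, 0.02, 0.05, 2.79, 0.0009]]
```

View pics/top4b.png

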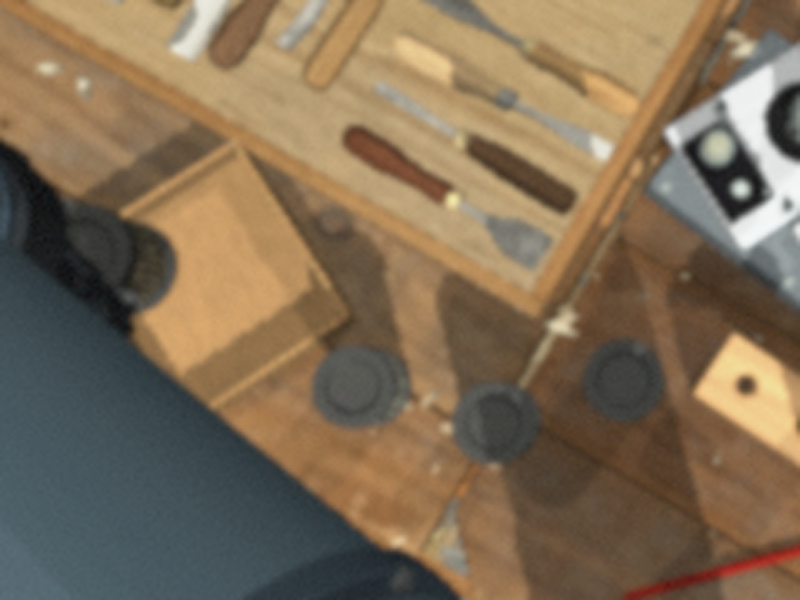

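Request:
drive_tool:
  steps:
    - [-1, 0, 0.05, 3.5, 0]
    - [-1, 0, 0.05, 3.5, 0]
    - [-1, 0.02, 0.05, 3.5, 0]
    - [-1, 0.02, 0.05, 3, 0]
    - [-1, 0.01, 0.05, 2, 0]

```text
time_s: 6.12
tcp_pos: [0.5008, 0.3637, 0.0752]
ee_rot: [3.002, 0.915, -0.007]
ft_force: [-0.3, 0.7, -1.3]
width: 0.053
```

Request:
drive_tool:
  steps:
    - [-1, 0, 0, 1.2, 0]
    - [-1, 0, 0, 0.5, 0]
    - [-1, 0, 0, 0, 0]

```text
time_s: 6.37
tcp_pos: [0.5016, 0.3664, 0.0614]
ee_rot: [3.004, 0.917, -0.002]
ft_force: [0.4, -0.1, -0.9]
width: 0.0531
```

Request:
drive_tool:
  steps:
    - [-1, 0, 0, 0.3, 0]
    - [-1, 0, 0, 0, 0]

```text
time_s: 6.53
tcp_pos: [0.5023, 0.3681, 0.0603]
ee_rot: [-3.004, -0.919, -0.003]
ft_force: [-0.5, 0.0, -1.9]
width: 0.0533
```

Request:
drive_tool:
  steps:
    - [-1, 0, 0, 0.2, 0]
    - [-1, 0, 0, 0, 0]
    - [-1, 0, 0, 0, 0]

```text
time_s: 6.78
tcp_pos: [0.5018, 0.3679, 0.0577]
ee_rot: [-3.004, -0.919, -0.001]
ft_force: [-0.6, -0.7, -0.9]
width: 0.053
```

Request:
drive_tool:
  steps:
    - [-1, 0, 0, 0.2, 0]
    - [-1, 0, 0, 0, 0]
    - [-1, 0, 0, 0, 0]

```text
time_s: 7.03
tcp_pos: [0.5017, 0.3678, 0.0552]
ee_rot: [-3.004, -0.919, -0.0]
ft_force: [0.4, 0.2, -0.8]
width: 0.0535
```

Nearly down; release with a last 1 mm.

Request:
drive_tool:
  steps:
    - [-1, 0, 0, 0.1, 0]
    - [-1, 0, 0, 0, 0]
    - [1, 0, 0, 0, 0]
    - [1, 0, 0, 0, 0]
    - [1, 0, 0, 0, 0]

```text
time_s: 7.45
tcp_pos: [0.5016, 0.3677, 0.0541]
ee_rot: [3.004, 0.919, -0.0]
ft_force: [-0.5, -0.8, 0.2]
width: 0.0847
```

Request:
drive_tool:
  steps:
    - [1, 0, 0, 0, 0]
    - [1, 0, 0, -2, 0]
    - [1, 0, 0, -3, 0]
    - [1, 0, 0, -3, 0]
    - [1, 0, 0, -3, 0]

```text
time_s: 7.87
tcp_pos: [0.5013, 0.3675, 0.1651]
ee_rot: [3.004, 0.919, -0.001]
ft_force: [0.7, 0.6, -0.3]
width: 0.0857
```

Request:
drive_tool:
  steps:
    - [1, 0, 0, -3, 0]
    - [1, 0, 0, -2, 0]

```text
time_s: 8.03
tcp_pos: [0.5021, 0.3685, 0.2172]
ee_rot: [-3.003, -0.919, -0.004]
ft_force: [0.1, -0.2, 0.1]
width: 0.0856
```

```bash
cat > caps.py <<'E'
from h import *
import sys
def heightmap(dt):
    K,p,Rm=cam("top"); vv,uu=np.mgrid[0:420,0:560]
    rays=np.stack([(uu-K[0,2])/K[0,0],(vv-K[1,2])/K[1,1],np.ones_like(uu,float)],-1)*dt[...,None]
    return rays@Rm.T+p
def caps(p,dt,lo=.055,hi=.09,box=(.32,.60,-.02,.46),z=.074):
    W=heightmap(dt); m=(W[...,2]>lo)&(W[...,2]<hi)&(W[...,0]>box[0])&(W[...,0]<box[1])&(W[...,1]>box[2])&(W[...,1]<box[3])&(p.max(2)<95)
    cs,_=cv2.findContours(m.astype(np.uint8),cv2.RETR_EXTERNAL,cv2.CHAIN_APPROX_NONE)
    for c in cs:
        if cv2.contourArea(c)>150:
            e=cv2.fitEllipse(c); print(np.round(e[0],1),np.round(e[1],1),px2w("top",*e[0],z=z).round(4))
if __name__=="__main__":
    p,d=shot('top',sys.argv[1]); caps(p,d)
E
python3 caps.py top5; python3 plan.py 1 .4037 .1634 .2 0 4; python3 -c "
import cv2
p=cv2.imread('pics/top5.png')
cv2.imwrite('pics/top5b.png',cv2.resize(p[150:330,80:320],(800,600),interpolation=cv2.INTER_CUBIC))
"
```

```text
[227.9 275.8] [22.3 24. ] [0.4043 0.1612 0.074 ]
[186.2 265. ] [22.6 23.5] [0.4289 0.255  0.074 ]
[266.2 263.3] [23.8 24.1] [0.432  0.0753 0.074 ]
[139.4 232.8] [22.2 24.4] [0.5015 0.3627 0.074 ]
[297.6 201.9] [15.3 28.2] [0.5731 0.0026 0.074 ]
t 8.08 now [0.5035 0.3699 0.2206] ang 34.0 tilt [ 0.006  0.005 -1.   ] F [1.  0.6 2.7] w 0.0855 j [-0.27  0.59 -0.63  1.61  0.39  1.06 -0.41]
[[1.0, -3.3, 1.92, 0.34, 0.099], [1.0, -3.1, 2.24, 0.35, 0.099], [1.0, -2.86, 2.54, 0.34, 0.099], [1.0, -2.6, 2.8, 0.34, 0.099], [1.0, -2.31, 3.05, 0.35, 0.099]]
[[1.0, -1.99, 3.26, 0.34, 0.099]]
```

View pics/top5b.png

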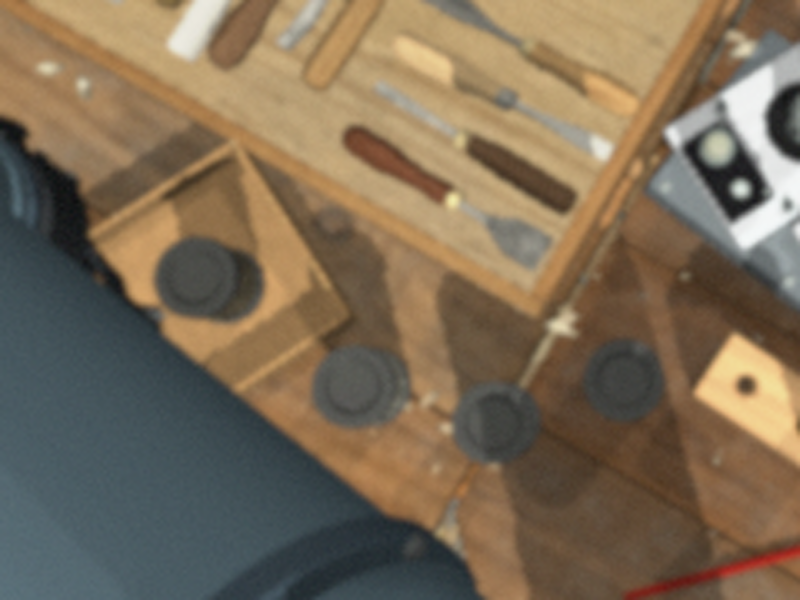

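```bash
python3 plan.py 1 .432 .0755 .16 0 4
```

```text
t 8.08 now [0.5035 0.3699 0.2206] ang 34.0 tilt [ 0.006  0.005 -1.   ] F [1.  0.6 2.7] w 0.0855 j [-0.27  0.59 -0.63  1.61  0.39  1.06 -0.41]
[[1.0, -2.8, 2.55, 0.76, 0.0742], [1.0, -2.6, 2.75, 0.75, 0.0742], [1.0, -2.39, 2.94, 0.76, 0.0742], [1.0, -2.17, 3.1, 0.76, 0.0742], [1.0, -1.93, 3.26, 0.76, 0.0742]]
[[1.0, -1.69, 3.39, 0.75, 0.0742], [1.0, -1.42, 3.51, 0.76, 0.0742], [1.0, -1.17, 3.6, 0.76, 0.0742]]
```

Request:
drive_tool:
  steps:
    - [1.0, -2.8, 2.55, 0.76, 0.0742]
    - [1.0, -2.6, 2.75, 0.75, 0.0742]
    - [1.0, -2.39, 2.94, 0.76, 0.0742]
    - [1.0, -2.17, 3.1, 0.76, 0.0742]
    - [1.0, -1.93, 3.26, 0.76, 0.0742]

```text
time_s: 8.5
tcp_pos: [0.4562, 0.1819, 0.1758]
ee_rot: [3.123, 0.344, 0.0]
ft_force: [0.2, 0.8, -0.0]
width: 0.0852
```

Request:
drive_tool:
  steps:
    - [1.0, -1.69, 3.39, 0.75, 0.0742]
    - [1.0, -1.42, 3.51, 0.76, 0.0742]
    - [1.0, -1.17, 3.6, 0.76, 0.0742]
    - [1, 0, 0, 0, 0]
    - [1, 0, 0, 0, 0]

```text
time_s: 8.92
tcp_pos: [0.4293, 0.071, 0.1531]
ee_rot: [3.14, -0.006, -0.002]
ft_force: [-0.5, 0.2, -0.5]
width: 0.0856
```

```bash
python3 caps.py top6; python3 plan.py 1 .432 .0755 .05 0 3;python3 -c "
import cv2
p=cv2.imread('pics/top6.png')
cv2.imwrite('pics/top6b.png',cv2.resize(p[150:330,80:320],(800,600),interpolation=cv2.INTER_CUBIC))
"
```

```text
[224.4 278. ] [14.4 25.4] [0.3997 0.1691 0.074 ]
[186.1 264.9] [22.9 23.9] [0.4289 0.2553 0.074 ]
[139.2 232.8] [22.5 24.4] [0.5015 0.3631 0.074 ]
[297.5 201.8] [15.4 28.4] [0.5732 0.0027 0.074 ]
t 8.97 now [0.4302 0.073  0.1536] ang -0.0 tilt [ 0.  0. -1.] F [0.6 1.  0.2] w 0.0854 j [ 0.15  0.36 -0.49  2.13  0.26  0.71 -0.51]
[[1.0, 0.04, -0.06, 2.59, -0.0002], [1.0, 0.05, -0.06, 2.59, -0.0002], [1.0, 0.04, -0.07, 2.59, -0.0002], [1.0, 0.05, -0.06, 2.59, -0.0002]]
```

View pics/top6b.png

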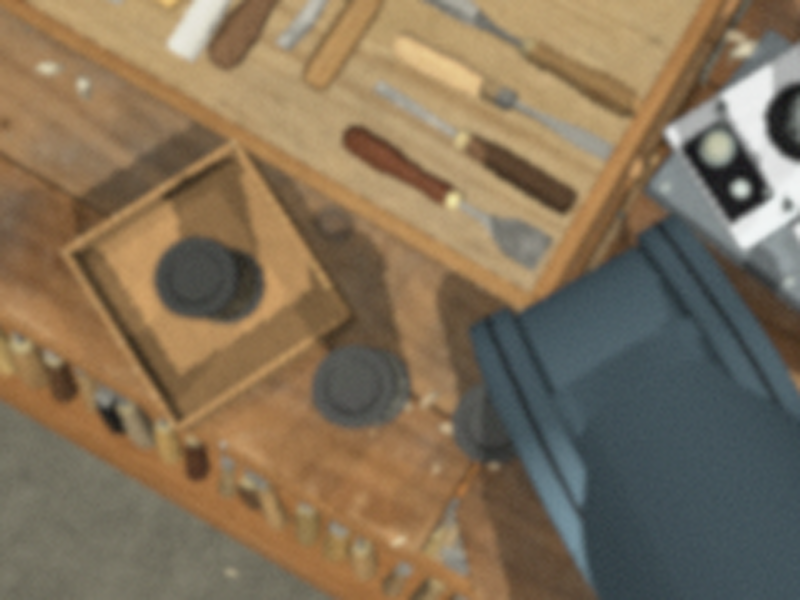

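Request:
drive_tool:
  steps:
    - [1.0, 0.05, -0.07, 2.6, 0]
    - [1.0, 0.05, -0.06, 2.6, 0]
    - [1.0, 0.05, -0.06, 2.6, 0]
    - [1.0, 0.05, -0.06, 1.8, 0]
    - [1, 0, 0, 0, 0]

```text
time_s: 9.38
tcp_pos: [0.4306, 0.0775, 0.0551]
ee_rot: [-3.141, -0.006, 0.007]
ft_force: [0.1, -0.1, 0.0]
width: 0.0854
```

Request:
drive_tool:
  steps:
    - [1.0, 0, 0, 0, 0]
    - [1.0, 0, 0, 0, 0]

```text
time_s: 9.55
tcp_pos: [0.433, 0.077, 0.0585]
ee_rot: [-3.141, -0.003, -0.002]
ft_force: [-0.1, 0.3, -0.6]
width: 0.0857
```

Request:
drive_tool:
  steps:
    - [1.0, 0, 0, 0.8, 0]
    - [1.0, 0, 0, 0, 0]
    - [-1.0, 0, 0, 0, 0]
    - [-1.0, 0, 0, 0, 0]
    - [-1.0, 0, 0, 0, 0]

```text
time_s: 9.97
tcp_pos: [0.4324, 0.0758, 0.05]
ee_rot: [-3.142, -0.0, -0.001]
ft_force: [-2.7, -0.4, 11.5]
width: 0.0534
```

Request:
drive_tool:
  steps:
    - [-1, 0, 0, 0, 0]
    - [-1, 0, 0, 0, 0]
    - [-1.0, 0, 0, 0, 0]
    - [-1.0, 0, 0, 0, 0]
    - [-1.0, 0, 0, 0, 0]

```text
time_s: 10.38
tcp_pos: [0.4324, 0.0758, 0.0502]
ee_rot: [3.141, 0.0, 0.001]
ft_force: [-1.3, 0.3, 7.2]
width: 0.0534
```

```bash
python3 plan.py -1 .432 .0755 .24 0 3
python3 - <<'E'
from caps import *
for tag,p in [('top0',None),('top6',None)]:
    W=heightmap(np.load(f'pics/{tag}.npy'))
    for c in [(.4285,.2572),(.502,.366),(.4037,.1634),(.432,.0752)]:
        m=(W[...,2]>.055)&(W[...,2]<.09)&(np.hypot(W[...,0]-c[0],W[...,1]-c[1])<.04)
        if m.sum()<100: continue
        cs,_=cv2.findContours(m.astype(np.uint8),cv2.RETR_EXTERNAL,cv2.CHAIN_APPROX_NONE)
        e=cv2.fitEllipse(max(cs,key=cv2.contourArea)); print(tag,c,m.sum(),np.round(e[1],1),px2w("top",*e[0],z=.078 if c[1]>.3 else .074).round(4))
E
```

```text
t 10.38 now [0.4324 0.0758 0.0502] ang 0.0 tilt [ 0.001 -0.    -1.   ] F [-1.3  0.3  7.2] w 0.0534 j [ 0.03  0.56 -0.36  2.18  0.43  0.47 -0.67]
[[-1.0, -0.01, 0.0, -2.71, 0.0], [-1.0, -0.0, 0.01, -2.71, 0.0], [-1.0, -0.01, 0.0, -2.72, 0.0], [-1.0, -0.0, 0.01, -2.71, 0.0], [-1.0, -0.01, 0.0, -2.71, 0.0]]
[[-1.0, -0.0, 0.01, -2.71, 0.0], [-1.0, -0.01, 0.0, -2.71, 0.0]]
top0 (0.4285, 0.2572) 510 [24.2 25.1] [0.4285 0.2572 0.074 ]
top0 (0.4037, 0.1634) 498 [24.1 24.6] [0.4037 0.1634 0.074 ]
top0 (0.432, 0.0752) 484 [23.8 24.1] [0.432  0.0752 0.074 ]
top6 (0.4285, 0.2572) 511 [24.2 25.1] [0.4284 0.2573 0.074 ]
top6 (0.502, 0.366) 517 [23.8 25.8] [0.5018 0.3637 0.078 ]
top6 (0.4037, 0.1634) 325 [16.  25.7] [0.4    0.1709 0.074 ]
```

Request:
drive_tool:
  steps:
    - [-1, 0, 0, -2, 0]
    - [-1, 0, 0, -3, 0]
    - [-1, 0, 0, -4, 0]
    - [-1, 0, 0, -4, 0]
    - [-1, 0, 0, -4, 0]

```text
time_s: 10.8
tcp_pos: [0.4312, 0.0758, 0.2212]
ee_rot: [-3.141, -0.001, 0.002]
ft_force: [1.2, 0.8, -1.6]
width: 0.0532
```

Request:
drive_tool:
  steps:
    - [-1, 0, 0, -2, 0]
    - [-1, 0, 0, 0, 0]
    - [-1, 0, 0, 0, 0]

```text
time_s: 11.05
tcp_pos: [0.4325, 0.0756, 0.2403]
ee_rot: [3.141, -0.001, 0.004]
ft_force: [-0.5, -0.0, -2.4]
width: 0.0539
```

```bash
python3 - <<'E'
from caps import *
p,d=shot('top','top7'); s,_=shot('scene','scene7')
cv2.imwrite('pics/top7b.png',cv2.resize(p[155:305,270:450],None,fx=4.4,fy=4.0*1.1,interpolation=cv2.INTER_CUBIC))
cv2.imwrite('pics/scene7b.png',cv2.resize(s[130:330,190:450],None,fx=3,fy=3,interpolation=cv2.INTER_CUBIC))
W=heightmap(d)
def f(nm,c,lo,hi,rad,z):
    m=(W[...,2]>lo)&(W[...,2]<hi)&(np.hypot(W[...,0]-c[0],W[...,1]-c[1])<rad)
    if m.sum()<20: print(nm,'few',m.sum()); return
    print(nm,m.sum(),'mean',W[m].mean(0).round(4))
    cs,_=cv2.findContours(m.astype(np.uint8),cv2.RETR_EXTERNAL,cv2.CHAIN_APPROX_NONE)
    e=cv2.fitEllipse(max(cs,key=cv2.contourArea)); print(np.round(e[0],2),np.round(e[1],1),px2w("top",*e[0],z=z).round(4))
f('M cap',(.5445,-.1457),.118,.14,.04,.128)
f('L spig',(.6146,-.0545),.080,.11,.03,.092)
f('R spig',(.474,-.2365),.080,.11,.03,.092)
f('tray',(.502,.366),.07,.09,.04,.078)
E
python3 plan.py -1 .4748 -.2372 .24 34 4
```

```text
M cap 522 mean [ 0.5451 -0.1468  0.1257]
[367.67 210.62] [24.7 25.3] [ 0.5448 -0.1462  0.128 ]
L spig 149 mean [ 0.614  -0.0555  0.0926]
[323.33 182.99] [12.7 13.2] [ 0.6141 -0.0556  0.092 ]
R spig 162 mean [ 0.475  -0.2356  0.092 ]
[403.96 243.59] [13.4 13.8] [ 0.4749 -0.2356  0.092 ]
tray 500 mean [0.5022 0.3652 0.0761]
[137.98 232.41] [23.8 25. ] [0.502  0.3646 0.078 ]
t 11.15 now [0.4311 0.0754 0.2383] ang 0.0 tilt [-0.002 -0.001 -1.   ] F [-0.3 -0.8 -3.2] w 0.0532 j [ 0.22  0.22 -0.56  2.05  0.15  0.91 -0.42]
[[-1.0, 0.55, 3.91, -0.02, -0.0742], [-1.0, 0.25, 3.93, -0.02, -0.0742], [-1.0, -0.04, 3.95, -0.02, -0.0742], [-1.0, -0.33, 3.93, -0.02, -0.0742], [-1.0, -0.62, 3.9, -0.02, -0.0742]]
[[-1.0, -0.9, 3.84, -0.02, -0.0742], [-1.0, -1.19, 3.76, -0.03, -0.0742], [-1.0, -1.47, 3.66, -0.02, -0.0742]]
```

View pics/top7b.png

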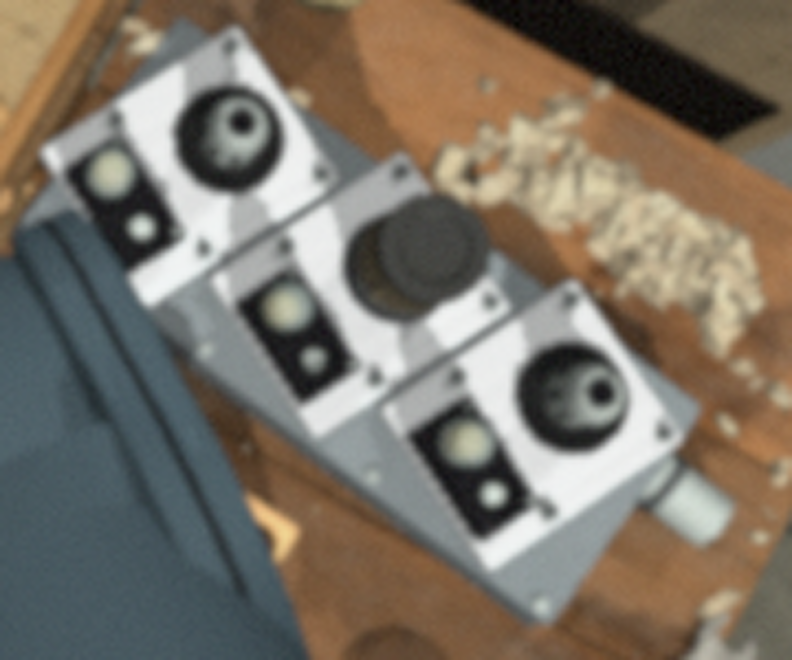

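View pics/scene7b.png

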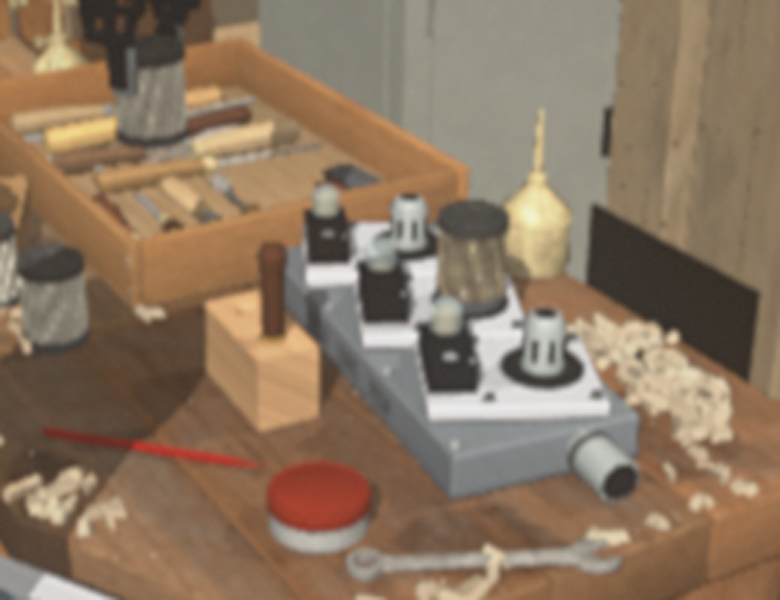

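Run:
```python
from h import *
for nm,a,b,z in [('R hole',602,393,.096),('L hole',243,122,.096),('R ring',573,397,.054),('L ring',229.5,138,.054),('R btn',494.5,494.5,.071),('L btn',142,228,.071),('M btn',314,359,.066)]:
    print(nm,px2w('top',(a+.5)/4.4-.5+270,(b+.5)/4.4-.5+155,z=z).round(4))
```

```text
R hole [ 0.4739 -0.2397  0.096 ]
L hole [ 0.6147 -0.0585  0.096 ]
R ring [ 0.4742 -0.2392  0.054 ]
L ring [ 0.6151 -0.0574  0.054 ]
R btn [ 0.4228 -0.1896  0.071 ]
L btn [ 0.5628 -0.0076  0.071 ]
M btn [ 0.4938 -0.0981  0.066 ]
```

```bash
python3 plan.py -1 .4745 -.2385 .24 34 4
```

```text
t 11.15 now [0.4311 0.0754 0.2383] ang 0.0 tilt [-0.002 -0.001 -1.   ] F [-0.3 -0.8 -3.2] w 0.0532 j [ 0.22  0.22 -0.56  2.05  0.15  0.91 -0.42]
[[-1.0, 0.54, 3.92, -0.02, -0.0742], [-1.0, 0.25, 3.96, -0.02, -0.0742], [-1.0, -0.04, 3.96, -0.02, -0.0742], [-1.0, -0.34, 3.94, -0.02, -0.0742], [-1.0, -0.63, 3.91, -0.02, -0.0742]]
[[-1.0, -0.91, 3.86, -0.02, -0.0742], [-1.0, -1.2, 3.77, -0.03, -0.0742], [-1.0, -1.48, 3.68, -0.02, -0.0742]]
```

Request:
drive_tool:
  steps:
    - [-1.0, 0.54, 3.92, 0, -0.0742]
    - [-1.0, 0.25, 3.96, 0, -0.0742]
    - [-1.0, -0.04, 3.96, 0, -0.0742]
    - [-1.0, -0.34, 3.94, 0, -0.0742]
    - [-1.0, -0.63, 3.91, 0, -0.0742]

```text
time_s: 11.57
tcp_pos: [0.458, -0.1219, 0.2377]
ee_rot: [-3.085, -0.586, 0.005]
ft_force: [1.2, 0.6, -0.9]
width: 0.0532
```

Request:
drive_tool:
  steps:
    - [-1.0, -0.91, 3.86, 0, -0.0742]
    - [-1.0, -1.2, 3.77, 0, -0.0742]
    - [-1.0, -1.48, 3.68, 0, -0.0742]
    - [-1, 0, 0, 0, 0]
    - [-1, 0, 0, 0, 0]

```text
time_s: 11.98
tcp_pos: [0.4741, -0.2402, 0.2371]
ee_rot: [-3.004, -0.911, 0.005]
ft_force: [-0.8, 0.8, -1.4]
width: 0.0532
```

```bash
python3 plan.py -1 .4745 -.2385 .16 34 2
```

```text
t 11.98 now [ 0.4741 -0.2402  0.2371] ang 33.7 tilt [-0.004  0.002 -1.   ] F [-0.8  0.8 -1.4] w 0.0532 j [ 0.74  0.38 -0.45  1.83  0.2   0.97  0.8 ]
[[-1.0, 0.03, -0.03, 1.93, -0.0011], [-1.0, 0.03, -0.03, 1.92, -0.0011], [-1.0, 0.03, -0.03, 1.93, -0.0011], [-1.0, 0.04, -0.03, 1.93, -0.0011]]
```

Request:
drive_tool:
  steps:
    - [-1.0, 0, 0, 2.5, 0]
    - [-1.0, 0, 0, 2.5, 0]
    - [-1.0, 0, 0, 1.5, 0]
    - [-1, 0, 0, 0, 0]
    - [-1, 0, 0, 0, 0]

```text
time_s: 12.4
tcp_pos: [0.4748, -0.2362, 0.1733]
ee_rot: [-3.001, -0.921, 0.004]
ft_force: [-0.4, 0.1, -0.5]
width: 0.0533
```

Request:
drive_tool:
  steps:
    - [-1, 0, 0, 0, 0]

```text
time_s: 12.48
tcp_pos: [0.4761, -0.2372, 0.175]
ee_rot: [-3.003, -0.921, -0.001]
ft_force: [-0.1, 0.4, -1.3]
width: 0.0529
```

```bash
python3 plan.py -1 .4745 -.2385 .15 34 2
python3 - <<'E'
from h import *
s,_=shot('scene','scene8')
cv2.imwrite('pics/scene8b.png',cv2.resize(s[160:280,300:460],None,fx=5,fy=5,interpolation=cv2.INTER_CUBIC))
E
```

```text
t 12.48 now [ 0.4761 -0.2372  0.175 ] ang 34.1 tilt [ 0.  0. -1.] F [-0.1  0.4 -1.3] w 0.0529 j [ 0.72  0.46 -0.43  1.89  0.25  0.84  0.75]
[[-1.0, -0.1, 0.01, 1.25, 0.0008], [-1.0, -0.11, 0.01, 1.25, 0.0008]]
```

View pics/scene8b.png

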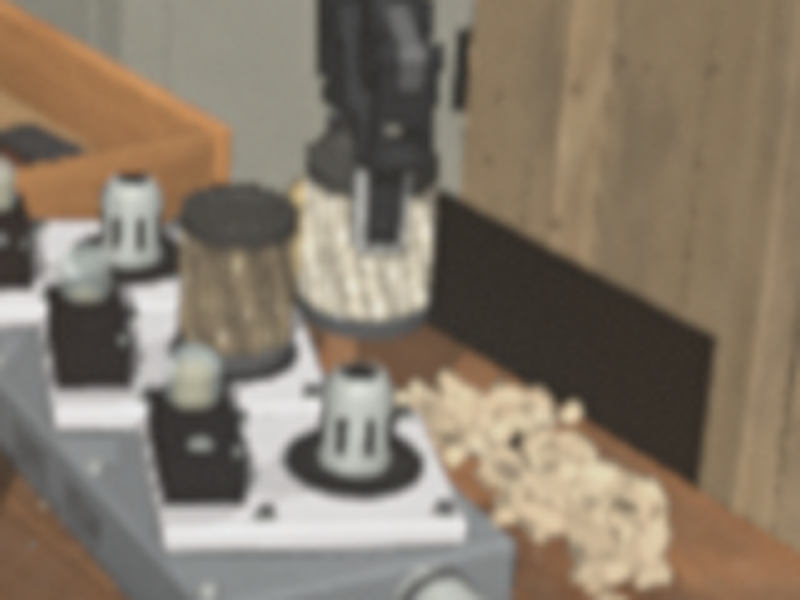

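Request:
drive_tool:
  steps:
    - [-1.0, -0.1, 0, 1.2, 0]
    - [-1.0, 0, 0, 1.0, 0]
    - [-1.0, 0, 0, 1.0, 0]
    - [-1, 0, 0, 0.3, 0]
    - [-1, 0, 0, 0, 0]

```text
time_s: 12.95
tcp_pos: [0.4739, -0.2382, 0.1382]
ee_rot: [-3.002, -0.919, 0.003]
ft_force: [-0.1, -0.3, -1.4]
width: 0.0533
```

Request:
drive_tool:
  steps:
    - [-1, 0, 0, 0, 0]
    - [-1, 0, 0, 0, 0]

```text
time_s: 13.12
tcp_pos: [0.4751, -0.2387, 0.1398]
ee_rot: [3.004, 0.919, 0.001]
ft_force: [-0.2, -0.5, -0.7]
width: 0.0535
```

Request:
drive_tool:
  steps:
    - [-1.0, 0, 0, 0.4, 0]
    - [-1.0, 0, 0, 0.3, 0]
    - [-1.0, 0, 0, 0, 0]

```text
time_s: 13.37
tcp_pos: [0.4744, -0.2386, 0.132]
ee_rot: [-3.004, -0.919, 0.001]
ft_force: [-0.1, -1.0, -1.7]
width: 0.0534
```

Request:
drive_tool:
  steps:
    - [-1, 0, 0, 0.4, 0]
    - [-1, 0, 0, 0.4, 0]
    - [-1, 0, 0, 0, 0]

```text
time_s: 13.62
tcp_pos: [0.4743, -0.2384, 0.1237]
ee_rot: [-3.003, -0.919, 0.001]
ft_force: [-1.0, -1.4, -1.0]
width: 0.0534
```

Request:
drive_tool:
  steps:
    - [-1.0, 0, 0, 0.5, 0]
    - [-1.0, 0, 0, 0.5, 0]
    - [-1.0, 0, 0, 0.4, 0]
    - [-1.0, 0, 0, 0.2, 0]
    - [-1.0, 0, 0, 0, 0]

```text
time_s: 14.03
tcp_pos: [0.4744, -0.2384, 0.1079]
ee_rot: [-3.003, -0.919, 0.001]
ft_force: [0.2, 0.2, -1.4]
width: 0.0534
```

Request:
drive_tool:
  steps:
    - [-1, 0, 0, 0.2, 0]
    - [-1, 0, 0, 0.2, 0]
    - [-1, 0, 0, 0, 0]

```text
time_s: 14.28
tcp_pos: [0.475, -0.2386, 0.1045]
ee_rot: [3.004, 0.919, 0.0]
ft_force: [0.3, -0.3, -0.9]
width: 0.0535
```

Request:
drive_tool:
  steps:
    - [-1, 0, 0, 0.15, 0]
    - [-1, 0, 0, 0, 0]
    - [-1, 0, 0, 0, 0]

```text
time_s: 14.53
tcp_pos: [0.4753, -0.239, 0.1042]
ee_rot: [3.003, 0.919, 0.001]
ft_force: [-2.4, 1.0, 8.6]
width: 0.0535
```

Request:
drive_tool:
  steps:
    - [-1, 0, 0, 0.2, 0]
    - [-1, 0, 0, 0.1, 0]
    - [-1, 0, 0, 0, 0]

```text
time_s: 14.78
tcp_pos: [0.476, -0.2395, 0.1038]
ee_rot: [3.001, 0.918, 0.001]
ft_force: [-10.4, 2.8, 35.1]
width: 0.0536
```

Request:
drive_tool:
  steps:
    - [-1, 0, 0, -0.3, 0]
    - [1, 0, 0, 0, 0]
    - [1, 0, 0, 0, 0]
    - [1, 0, 0, 0, 0]
    - [1, 0, 0, 0, 0]

```text
time_s: 15.2
tcp_pos: [0.4746, -0.2386, 0.1027]
ee_rot: [-3.004, -0.919, 0.001]
ft_force: [0.5, 0.3, -0.9]
width: 0.0856
```

Request:
drive_tool:
  steps:
    - [1, 0, 0, -1.5, 0]
    - [1, 0, 0, -3, 0]
    - [1, 0, 0, -3, 0]
    - [1, 0, 0, -3, 0]
    - [1, 0, 0, -3, 0]

```text
time_s: 15.62
tcp_pos: [0.4745, -0.2384, 0.2391]
ee_rot: [-3.003, -0.919, 0.001]
ft_force: [0.1, -1.1, 1.0]
width: 0.0861
```

```bash
python3 plan.py 1 .4037 .1634 .16 0 4
python3 - <<'E'
from caps import *
s,_=shot('scene','scene9')
cv2.imwrite('pics/scene9b.png',cv2.resize(s[160:280,300:460],None,fx=5,fy=5,interpolation=cv2.INTER_CUBIC))
p,d=shot('top','top9')
cv2.imwrite('pics/top9b.png',cv2.resize(p[150:330,80:320],(800,600),interpolation=cv2.INTER_CUBIC))
W=heightmap(d)
for c,lo,z in [((.475,-.2375),.118,.128),((.4037,.1634),.06,.074),((.4285,.2572),.06,.074)]:
    m=(W[...,2]>lo)&(W[...,2]<lo+.02)&(np.hypot(W[...,0]-c[0],W[...,1]-c[1])<.04)
    if m.sum()>50:print(m.sum(),W[m].mean(0).round(4))
E
```

```text
t 15.62 now [ 0.4745 -0.2384  0.2391] ang 34.0 tilt [-0.001  0.001 -1.   ] F [ 0.1 -1.1  1. ] w 0.0861 j [ 0.75  0.38 -0.46  1.84  0.2   0.98  0.8 ]
[[1.0, 1.51, -3.39, 0.72, 0.054], [1.0, 1.33, -3.46, 0.72, 0.054], [1.0, 1.13, -3.53, 0.72, 0.054], [1.0, 0.95, -3.59, 0.71, 0.054], [1.0, 0.75, -3.63, 0.72, 0.054]]
[[1.0, 0.55, -3.67, 0.72, 0.054], [1.0, 0.36, -3.69, 0.72, 0.054], [1.0, 0.15, -3.7, 0.72, 0.054], [1.0, -0.04, -3.71, 0.72, 0.054], [1.0, -0.25, -3.7, 0.72, 0.054]]
[[1.0, -0.45, -3.69, 0.72, 0.054]]
547 [ 0.476  -0.2381  0.1256]
499 [0.4037 0.1637 0.0719]
511 [0.4285 0.2578 0.0719]
```

View pics/scene9b.png

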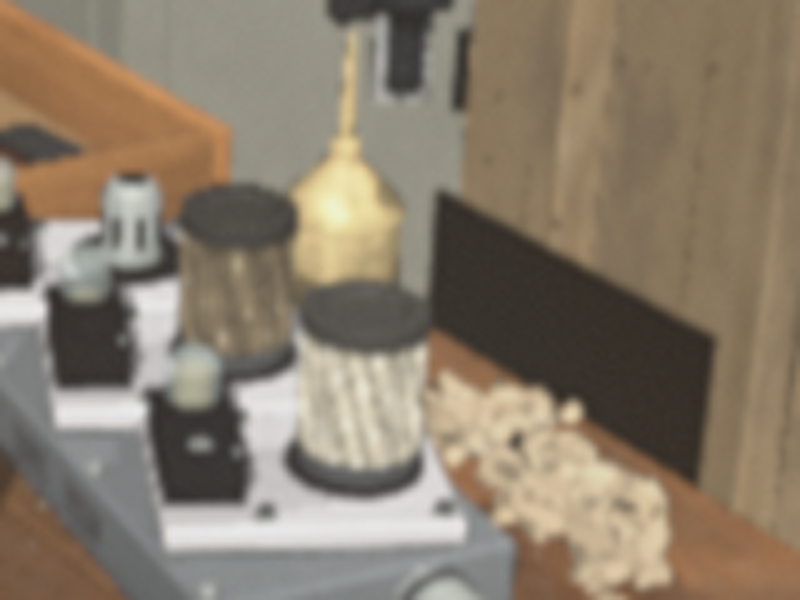

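View pics/top9b.png

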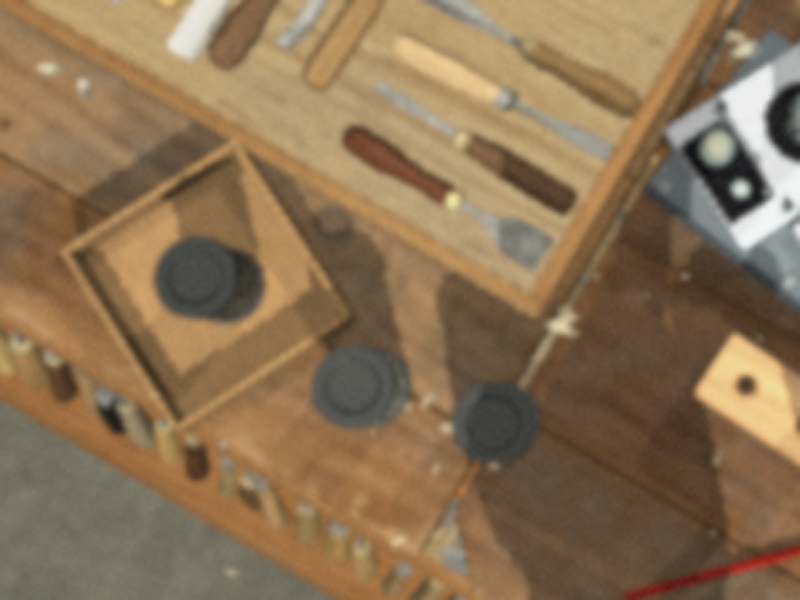

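Request:
drive_tool:
  steps:
    - [1.0, 1.51, -3.39, 0, 0.054]
    - [1.0, 1.33, -3.46, 0.5, 0.054]
    - [1.0, 1.13, -3.53, 0.7, 0.054]
    - [1.0, 0.95, -3.59, 0.7, 0.054]
    - [1.0, 0.75, -3.63, 0.7, 0.054]

```text
time_s: 16.13
tcp_pos: [0.4416, -0.0545, 0.2111]
ee_rot: [-3.101, -0.501, 0.001]
ft_force: [0.7, 0.7, 0.2]
width: 0.0855
```

Request:
drive_tool:
  steps:
    - [1.0, 0.55, -3.67, 0.8, 0.054]
    - [1.0, 0.36, -3.69, 0.8, 0.054]
    - [1.0, 0.15, -3.7, 0.8, 0.054]
    - [1.0, -0.04, -3.71, 0.9, 0.054]
    - [1.0, -0.25, -3.7, 1, 0.054]

```text
time_s: 16.55
tcp_pos: [0.4096, 0.1281, 0.1682]
ee_rot: [3.141, 0.08, -0.001]
ft_force: [0.7, 0.4, -0.6]
width: 0.0851
```

Request:
drive_tool:
  steps:
    - [1.0, -0.45, -3.69, 1, 0.054]
    - [1, 0, 0, 0, 0]
    - [1, 0, 0, 0, 0]

```text
time_s: 16.8
tcp_pos: [0.4025, 0.1655, 0.158]
ee_rot: [-3.141, -0.009, 0.004]
ft_force: [-0.0, -1.5, -0.8]
width: 0.0853
```

```bash
python3 plan.py 1 .4037 .1637 .05 0 3
python3 - <<'E'
from h import *
p,d=shot('top','top10'); s,_=shot('scene','scene10')
cv2.imwrite('pics/top10b.png',cv2.resize(p[150:330,80:320],(800,600),interpolation=cv2.INTER_CUBIC))
cv2.imwrite('pics/scene10b.png',cv2.resize(s[150:300,120:320],(800,600),interpolation=cv2.INTER_CUBIC))
E
```

```text
t 16.8 now [0.4025 0.1655 0.158 ] ang 0.3 tilt [-0.002  0.    -1.   ] F [-0.  -1.5 -0.8] w 0.0853 j [-0.05  0.35 -0.52  2.13  0.26  0.72 -0.73]
[[1.0, 0.03, 0.05, 2.7, 0.0015], [1.0, 0.03, 0.04, 2.7, 0.0015], [1.0, 0.03, 0.05, 2.7, 0.0015], [1.0, 0.03, 0.04, 2.7, 0.0015]]
```

View pics/top10b.png

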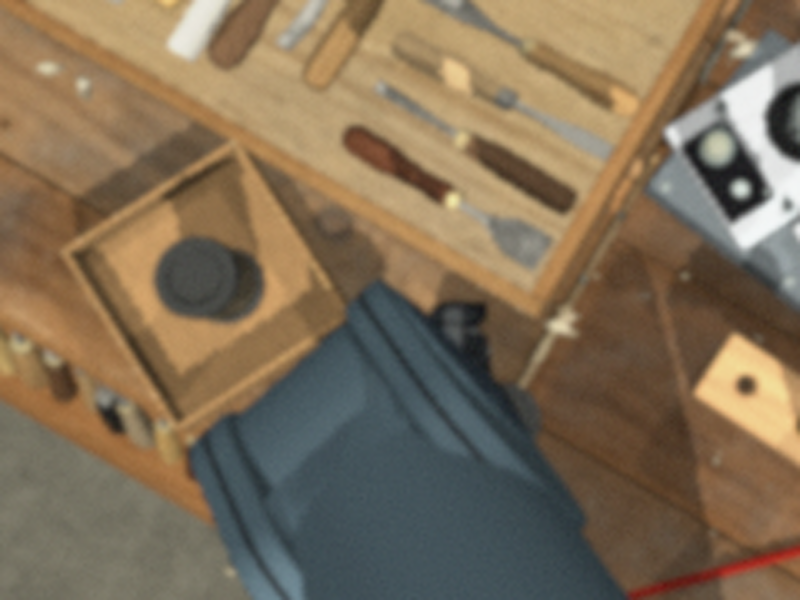

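View pics/scene10b.png

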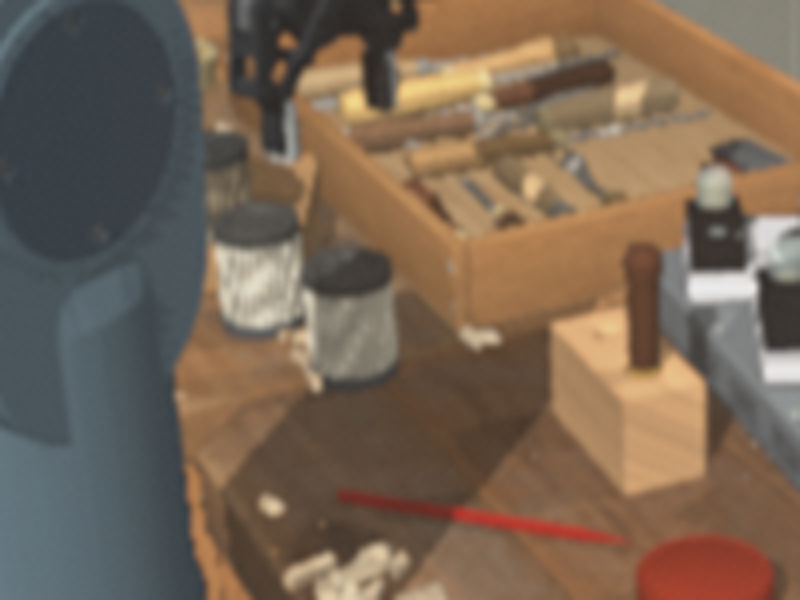

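Run:
```python
from h import *
a=cv2.imread('pics/scene9.png')[150:300,120:320];b=cv2.imread('pics/scene10.png')[150:300,120:320]
cv2.imwrite('pics/cmp.png',np.hstack([cv2.resize(x[30:110,40:120],None,fx=5,fy=5,interpolation=cv2.INTER_CUBIC) for x in(a,b)]))
```

```text
(no output)
```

View pics/cmp.png

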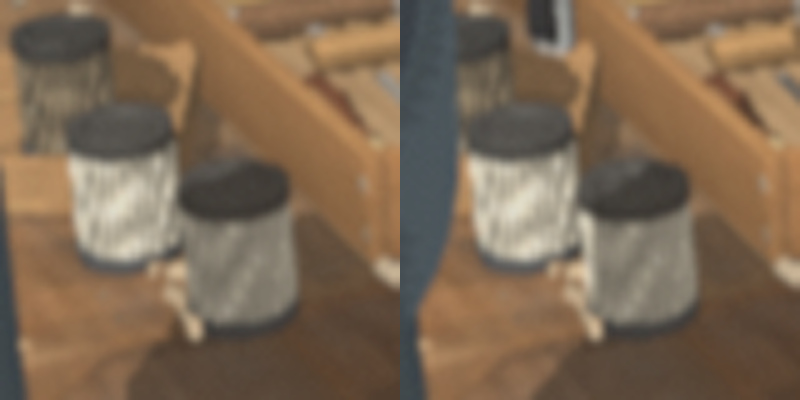

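Neither cartridge has moved. Descend on fresh b.

Request:
drive_tool:
  steps:
    - [1.0, 0.1, 0.05, 3, 0]
    - [1.0, 0.03, 0.1, 3, 0]
    - [1.0, 0, 0, 3, 0]
    - [1.0, 0, 0, 1, 0]
    - [1, 0, 0, 0, 0]

```text
time_s: 17.32
tcp_pos: [0.4041, 0.1597, 0.0573]
ee_rot: [3.139, -0.003, -0.007]
ft_force: [0.2, 0.2, 0.3]
width: 0.0856
```

Request:
drive_tool:
  steps:
    - [1.0, 0, 0, 0, 0]
    - [1.0, 0, 0, 0, 0]

```text
time_s: 17.48
tcp_pos: [0.4065, 0.1617, 0.0604]
ee_rot: [-3.141, 0.002, -0.003]
ft_force: [0.3, 0.0, 0.9]
width: 0.0853
```

Request:
drive_tool:
  steps:
    - [1.0, -0.15, -0.15, 0.9, 0]
    - [1.0, 0, 0, 0, 0]
    - [1.0, 0, 0, 0, 0]

```text
time_s: 17.73
tcp_pos: [0.4039, 0.1633, 0.0503]
ee_rot: [-3.142, -0.0, -0.001]
ft_force: [-0.2, -0.4, 0.6]
width: 0.0852
```

Request:
drive_tool:
  steps:
    - [1, 0, 0, 0, 0]
    - [1, 0, 0, 0, 0]

```text
time_s: 17.9
tcp_pos: [0.404, 0.1633, 0.0503]
ee_rot: [-3.141, 0.0, -0.001]
ft_force: [0.2, -0.8, -0.8]
width: 0.0852
```

Request:
drive_tool:
  steps:
    - [-1, 0, 0, 0, 0]
    - [-1, 0, 0, 0, 0]
    - [-1, 0, 0, 0, 0]
    - [-1, 0, 0, 0, 0]
    - [-1, 0, 0, 0, 0]

```text
time_s: 18.32
tcp_pos: [0.404, 0.1633, 0.0504]
ee_rot: [3.142, -0.0, 0.0]
ft_force: [-1.2, -0.7, 5.5]
width: 0.0536
```

Request:
drive_tool:
  steps:
    - [-1, 0, 0, 0, 0]
    - [-1, 0, 0, 0, 0]
    - [-1, 0, 0, 0, 0]

```text
time_s: 18.57
tcp_pos: [0.4039, 0.1633, 0.0504]
ee_rot: [3.142, -0.0, 0.0]
ft_force: [-0.1, -0.1, 5.3]
width: 0.0534
```

Request:
drive_tool:
  steps:
    - [-1, 0, 0, -2, 0]
    - [-1, 0, 0, -3, 0]
    - [-1, 0, 0, -4, 0]
    - [-1, 0, 0, -4, 0]
    - [-1, 0, 0, -4, 0]

```text
time_s: 18.98
tcp_pos: [0.4029, 0.1631, 0.2216]
ee_rot: [3.141, 0.001, -0.002]
ft_force: [1.6, -0.2, -2.6]
width: 0.0538
```

Request:
drive_tool:
  steps:
    - [-1, 0, 0, -2, 0]
    - [-1, 0, 0, 0, 0]
    - [-1, 0, 0, 0, 0]

```text
time_s: 19.23
tcp_pos: [0.4043, 0.1631, 0.2407]
ee_rot: [-3.141, 0.001, -0.003]
ft_force: [-0.3, -0.6, -2.5]
width: 0.053
```

```bash
python3 plan.py -1 .6153 -.0572 .24 34 4
```

```text
t 19.23 now [0.4043 0.1631 0.2407] ang -0.0 tilt [ 0.002  0.    -1.   ] F [-0.3 -0.6 -2.5] w 0.053 j [ 0.03  0.22 -0.58  2.05  0.15  0.91 -0.63]
[[-1.0, 2.64, 2.75, 0.01, -0.0743], [-1.0, 2.43, 2.94, 0.01, -0.0743], [-1.0, 2.2, 3.12, 0.01, -0.0743], [-1.0, 1.97, 3.26, 0.0, -0.0743], [-1.0, 1.71, 3.41, 0.01, -0.0743]]
[[-1.0, 1.46, 3.52, 0.01, -0.0743], [-1.0, 1.2, 3.62, 0.01, -0.0743], [-1.0, 0.92, 3.7, 0.01, -0.0743]]
```

Request:
drive_tool:
  steps:
    - [-1.0, 2.64, 2.75, 0, -0.0743]
    - [-1.0, 2.43, 2.94, 0, -0.0743]
    - [-1.0, 2.2, 3.12, 0, -0.0743]
    - [-1.0, 1.97, 3.26, 0, -0.0743]
    - [-1.0, 1.71, 3.41, 0, -0.0743]

```text
time_s: 19.65
tcp_pos: [0.5354, 0.0239, 0.2376]
ee_rot: [-3.086, -0.586, 0.006]
ft_force: [0.4, 1.5, -0.5]
width: 0.0531
```

Request:
drive_tool:
  steps:
    - [-1.0, 1.46, 3.52, 0, -0.0743]
    - [-1.0, 1.2, 3.62, 0, -0.0743]
    - [-1.0, 0.92, 3.7, 0, -0.0743]
    - [-1, 0, 0, 0, 0]
    - [-1, 0, 0, 0, 0]

```text
time_s: 20.07
tcp_pos: [0.6144, -0.0592, 0.2366]
ee_rot: [-3.004, -0.913, 0.007]
ft_force: [-0.9, 1.1, -1.3]
width: 0.0535
```

Request:
drive_tool:
  steps:
    - [-1.0, 0, 0, 2.5, 0]
    - [-1.0, 0, 0, 2.5, 0]
    - [-1.0, 0, 0, 1.5, 0]
    - [-1, 0, 0, 0, 0]
    - [-1, 0, 0, 0, 0]

```text
time_s: 20.48
tcp_pos: [0.6132, -0.0555, 0.1736]
ee_rot: [-3.001, -0.922, 0.005]
ft_force: [0.0, 0.1, -1.3]
width: 0.0536
```

Request:
drive_tool:
  steps:
    - [-1, 0, 0, 0, 0]
    - [-1, 0, 0, 0, 0]

```text
time_s: 20.65
tcp_pos: [0.6156, -0.0564, 0.1763]
ee_rot: [3.003, 0.92, 0.003]
ft_force: [0.7, -0.2, -1.4]
width: 0.0536
```

```bash
python3 plan.py -1 .6155 -.057 .15 34 2
python3 - <<'E'
from h import *
s,_=shot('scene','scene11')
cv2.imwrite('pics/scene11b.png',cv2.resize(s[130:250,250:410],None,fx=5,fy=5,interpolation=cv2.INTER_CUBIC))
E
```

```text
t 20.65 now [ 0.6156 -0.0564  0.1763] ang 34.1 tilt [ 0.002  0.    -1.   ] F [ 0.7 -0.2 -1.4] w 0.0536 j [ 0.37  0.61 -0.5   1.66  0.34  0.96  0.34]
[[-1.0, -0.02, 0.02, 1.31, 0.0006], [-1.0, -0.02, 0.03, 1.32, 0.0006]]
```

View pics/scene11b.png

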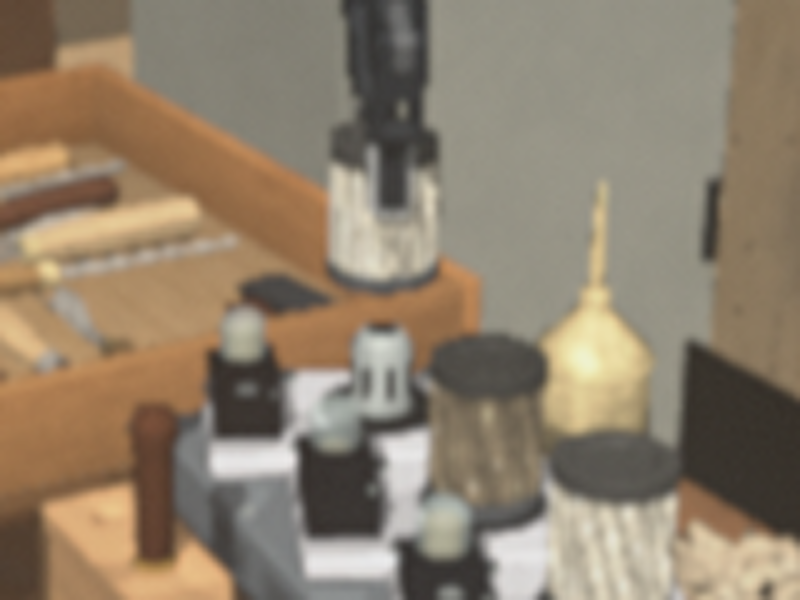

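Request:
drive_tool:
  steps:
    - [-1.0, -0.03, 0.04, 1.2, 0]
    - [-1.0, 0, 0, 1.0, 0]
    - [-1.0, 0, 0, 1.0, 0]
    - [-1, 0, 0, 0.4, 0]
    - [-1, 0, 0, 0, 0]

```text
time_s: 21.12
tcp_pos: [0.6138, -0.0575, 0.1372]
ee_rot: [-3.003, -0.92, 0.004]
ft_force: [0.6, -0.9, -0.4]
width: 0.0534
```

Request:
drive_tool:
  steps:
    - [-1, 0, 0, 0, 0]
    - [-1, 0, 0, 0, 0]

```text
time_s: 21.28
tcp_pos: [0.6152, -0.0574, 0.1393]
ee_rot: [3.004, 0.92, 0.001]
ft_force: [-1.2, -0.2, -1.8]
width: 0.0532
```

Request:
drive_tool:
  steps:
    - [-1.0, 0.02, -0.02, 0.4, 0]
    - [-1.0, 0, 0, 0.3, 0]
    - [-1.0, 0, 0, 0, 0]

```text
time_s: 21.53
tcp_pos: [0.6146, -0.0573, 0.1315]
ee_rot: [-3.004, -0.92, 0.001]
ft_force: [-0.2, -0.2, -1.6]
width: 0.0532
```

Request:
drive_tool:
  steps:
    - [-1, 0, 0, 0.4, 0]
    - [-1, 0, 0, 0.4, 0]
    - [-1, 0, 0, 0, 0]

```text
time_s: 21.78
tcp_pos: [0.6144, -0.0572, 0.1231]
ee_rot: [-3.003, -0.92, 0.002]
ft_force: [-0.3, -0.1, -1.6]
width: 0.0536
```

Request:
drive_tool:
  steps:
    - [-1.0, 0, 0, 0.5, 0]
    - [-1.0, 0, 0, 0.5, 0]
    - [-1.0, 0, 0, 0.4, 0]
    - [-1.0, 0, 0, 0.2, 0]
    - [-1.0, 0, 0, 0, 0]

```text
time_s: 22.2
tcp_pos: [0.6145, -0.0572, 0.1073]
ee_rot: [-3.004, -0.92, 0.002]
ft_force: [0.0, 0.2, -1.6]
width: 0.0534
```

Request:
drive_tool:
  steps:
    - [-1, 0, 0, 0.2, 0]
    - [-1, 0, 0, 0.15, 0]
    - [-1, 0, 0, 0, 0]
    - [-1, 0, 0, 0, 0]

```text
time_s: 22.53
tcp_pos: [0.6152, -0.0572, 0.1048]
ee_rot: [3.004, 0.92, 0.001]
ft_force: [0.3, -0.7, -1.3]
width: 0.0532
```

Request:
drive_tool:
  steps:
    - [-1, 0, 0, 0.15, 0]
    - [-1, 0, 0, 0, 0]
    - [-1, 0, 0, 0, 0]

```text
time_s: 22.78
tcp_pos: [0.6155, -0.0575, 0.1044]
ee_rot: [3.003, 0.919, 0.001]
ft_force: [-3.1, -1.0, 8.9]
width: 0.0533
```

Request:
drive_tool:
  steps:
    - [-1, 0, 0, 0.15, 0]
    - [-1, 0, 0, 0, 0]
    - [-1, 0, 0, 0, 0]

```text
time_s: 23.03
tcp_pos: [0.6157, -0.0576, 0.1043]
ee_rot: [3.002, 0.919, 0.001]
ft_force: [-6.8, -1.1, 20.2]
width: 0.0533
```

Request:
drive_tool:
  steps:
    - [-1, 0, 0, 0.15, 0]
    - [-1, 0, 0, 0, 0]
    - [-1, 0, 0, -0.3, 0]
    - [1, 0, 0, 0, 0]
    - [1, 0, 0, 0, 0]

```text
time_s: 23.45
tcp_pos: [0.6152, -0.0572, 0.1032]
ee_rot: [3.004, 0.92, 0.001]
ft_force: [-0.2, -0.3, -0.1]
width: 0.0752
```

Request:
drive_tool:
  steps:
    - [1, 0, 0, 0, 0]
    - [1, 0, 0, 0, 0]
    - [1, 0, 0, -2, 0]
    - [1, 0, 0, -3, 0]
    - [1, 0, 0, -3, 0]

```text
time_s: 23.87
tcp_pos: [0.614, -0.0571, 0.1827]
ee_rot: [-3.002, -0.92, 0.004]
ft_force: [1.0, 0.9, 0.8]
width: 0.0855
```

Request:
drive_tool:
  steps:
    - [1, 0, 0, -3, 0]
    - [1, 0, 0, -3, 0]
    - [1, 0, 0, 0, 0]
    - [1, 0, 0, 0, 0]

```text
time_s: 24.2
tcp_pos: [0.6161, -0.0571, 0.2446]
ee_rot: [3.003, 0.919, 0.005]
ft_force: [0.0, 0.2, -1.8]
width: 0.0858
```

```bash
python3 - <<'E'
from caps import *
s,_=shot('scene','scene12')
cv2.imwrite('pics/scene12b.png',cv2.resize(s[160:280,250:410],None,fx=5,fy=5,interpolation=cv2.INTER_CUBIC))
p,d=shot('top','top12')
cv2.imwrite('pics/top12b.png',cv2.resize(p[155:305,270:450],None,fx=4.4,fy=4.4,interpolation=cv2.INTER_CUBIC))
W=heightmap(d)
for c,lo in [((.475,-.2375),.118),((.6155,-.0575),.118),((.4004,-.0506),.125)]:
    m=(W[...,2]>lo)&(W[...,2]<lo+.03)&(np.hypot(W[...,0]-c[0],W[...,1]-c[1])<.04)
    if m.sum()>20:print(m.sum(),W[m].mean(0).round(4))
E
python3 plan.py 1 .4004 -.0506 .2 60 4
```

```text
417 [ 0.4736 -0.2327  0.1253]
507 [ 0.6152 -0.0562  0.1258]
97 [ 0.4004 -0.0511  0.1356]
t 24.3 now [ 0.6143 -0.0573  0.242 ] ang 34.0 tilt [-0.002 -0.    -1.   ] F [-0.4 -0.4  0.3] w 0.0856 j [ 0.39  0.54 -0.53  1.61  0.3   1.08  0.38]
[[1.0, -2.89, -2.09, 0.7, -0.0755], [1.0, -2.73, -2.3, 0.7, -0.0755], [1.0, -2.54, -2.5, 0.7, -0.0755], [1.0, -2.35, -2.69, 0.7, -0.0755], [1.0, -2.14, -2.85, 0.7, -0.0755]]
[[1.0, -1.92, -3.01, 0.7, -0.0755]]
```

View pics/scene12b.png

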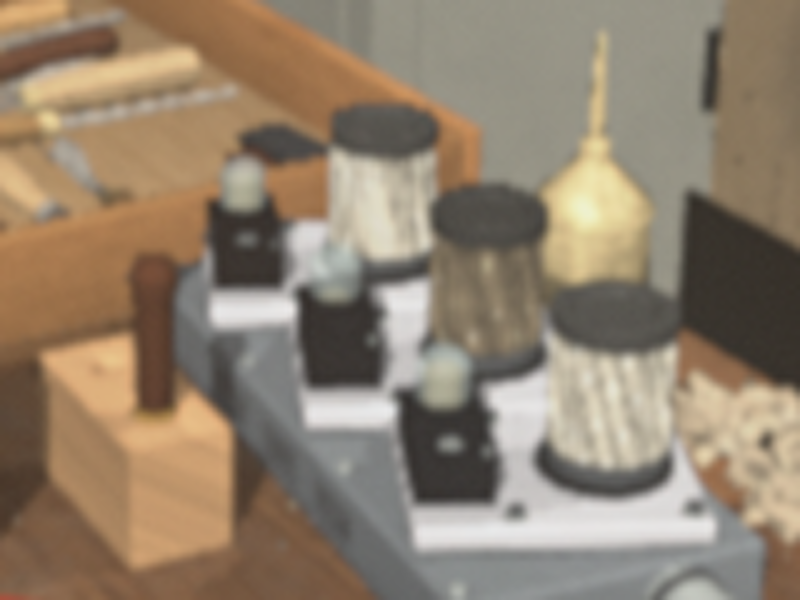

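View pics/top12b.png

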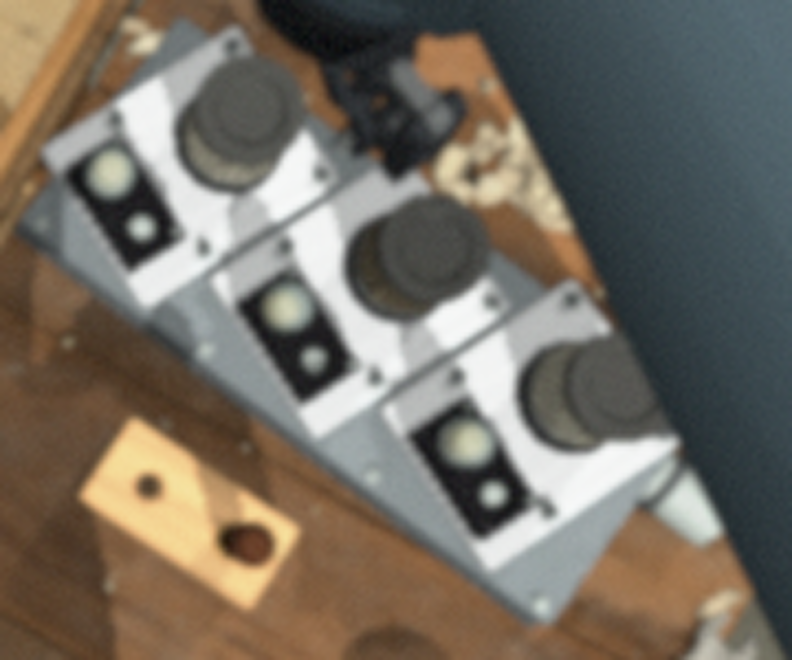

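```bash
python3 plan.py 1 .4008 -.0505 .2 34 4
```

```text
t 24.3 now [ 0.6143 -0.0573  0.242 ] ang 34.0 tilt [-0.002 -0.    -1.   ] F [-0.4 -0.4  0.3] w 0.0856 j [ 0.39  0.54 -0.53  1.61  0.3   1.08  0.38]
[[1.0, -2.89, -2.09, 0.7, 0.0001], [1.0, -2.88, -2.08, 0.7, 0.0001], [1.0, -2.89, -2.09, 0.7, 0.0001], [1.0, -2.88, -2.09, 0.7, 0.0001], [1.0, -2.89, -2.08, 0.7, 0.0001]]
[[1.0, -2.88, -2.09, 0.7, 0.0001]]
```

Request:
drive_tool:
  steps:
    - [1.0, -2.89, -2.09, 0.2, 0]
    - [1.0, -2.88, -2.08, 0.2, 0]
    - [1.0, -2.89, -2.09, 0.5, 0]
    - [1.0, -2.88, -2.09, 0.9, 0]
    - [1.0, -2.89, -2.08, 1.2, 0]

```text
time_s: 24.72
tcp_pos: [0.4347, -0.0515, 0.2118]
ee_rot: [-3.003, -0.919, 0.002]
ft_force: [0.6, 1.3, 0.4]
width: 0.0853
```

Request:
drive_tool:
  steps:
    - [1.0, -2.88, -2.09, 1.2, 0]
    - [1, 0, 0, 0, 0]
    - [1, 0, 0, 0, 0]
    - [1, 0, 0, 0, 0]

```text
time_s: 25.05
tcp_pos: [0.4018, -0.0504, 0.2008]
ee_rot: [-3.004, -0.919, 0.0]
ft_force: [0.1, -0.3, -0.0]
width: 0.0857
```

```bash
python3 plan.py 1 .4008 -.0505 .15 34 2;python3 - <<'E'
from h import *
s,_=shot('scene','scene13')
cv2.imwrite('pics/scene13b.png',cv2.resize(s[160:280,220:380],None,fx=5,fy=5,interpolation=cv2.INTER_CUBIC))
E
```

```text
t 25.05 now [ 0.4018 -0.0504  0.2008] ang 34.0 tilt [-0.  0. -1.] F [ 0.1 -0.3 -0. ] w 0.0857 j [ 0.55  0.23 -0.6   2.16  0.18  0.8   0.43]
[[1.0, -0.03, -0.02, 1.69, 0.0002], [1.0, -0.03, -0.01, 1.69, 0.0002], [1.0, -0.02, -0.02, 1.7, 0.0002]]
```

View pics/scene13b.png

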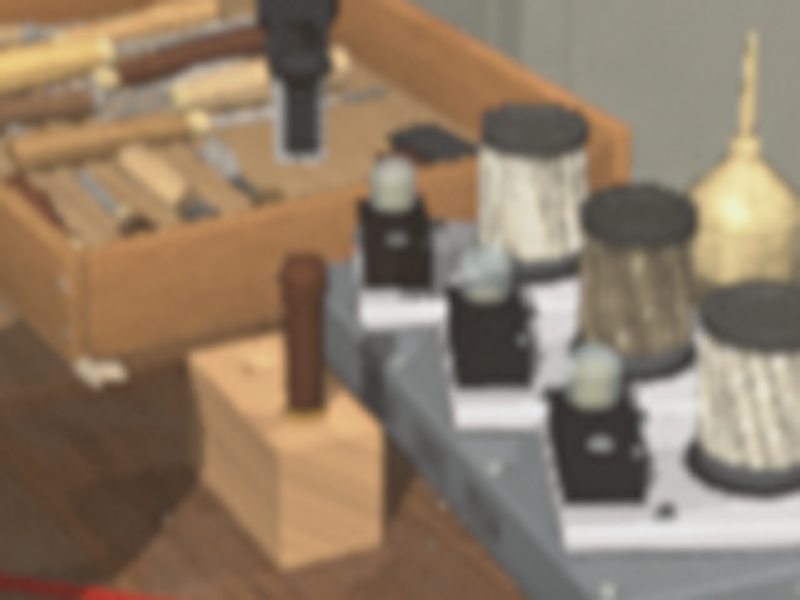

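Request:
drive_tool:
  steps:
    - [1.0, -0.08, -0.02, 2.5, 0]
    - [1.0, 0, 0, 2.5, 0]
    - [1.0, 0, 0, 2.5, 0]
    - [1.0, 0, 0, 2.0, 0]
    - [1, 0, 0, 0, 0]

```text
time_s: 25.52
tcp_pos: [0.3999, -0.0501, 0.1033]
ee_rot: [-3.001, -0.92, 0.006]
ft_force: [-0.4, -0.0, 0.2]
width: 0.0854
```

Request:
drive_tool:
  steps:
    - [1, 0, 0, 0, 0]
    - [1, 0, 0, 0, 0]

```text
time_s: 25.68
tcp_pos: [0.4022, -0.0504, 0.1069]
ee_rot: [3.004, 0.92, 0.003]
ft_force: [-0.0, 0.3, 2.1]
width: 0.0849
```

```bash
python3 plan.py 1 .4006 -.0505 .0905 34 2
```

```text
t 25.68 now [ 0.4022 -0.0504  0.1069] ang 34.1 tilt [ 0.002  0.    -1.   ] F [-0.   0.3  2.1] w 0.0849 j [ 0.45  0.41 -0.51  2.23  0.37  0.57  0.26]
[[1.0, -0.13, -0.08, 1.64, 0.001]]
```

Request:
drive_tool:
  steps:
    - [1.0, -0.08, -0.05, 1.0, 0]
    - [1.0, 0, 0, 0.5, 0]
    - [1.0, 0, 0, 0, 0]
    - [1.0, 0, 0, 0, 0]

```text
time_s: 26.02
tcp_pos: [0.4003, -0.0507, 0.0917]
ee_rot: [3.004, 0.92, 0.001]
ft_force: [1.2, -0.5, -0.4]
width: 0.0852
```

Request:
drive_tool:
  steps:
    - [-1, 0, 0, 0, 0]
    - [-1, 0, 0, 0, 0]
    - [-1, 0, 0, 0, 0]
    - [-1, 0, 0, 0, 0]
    - [-1, 0, 0, 0, 0]

```text
time_s: 26.43
tcp_pos: [0.3998, -0.0507, 0.0912]
ee_rot: [3.004, 0.92, 0.0]
ft_force: [-0.1, -0.4, 0.1]
width: 0.0258
```

Request:
drive_tool:
  steps:
    - [-1, 0, 0, 0, 0]
    - [-1, 0, 0, 0, 0]
    - [-1, 0, 0, 0, 0]
    - [-1, 0, 0, 0, 0]
    - [-1, 0, 0, 0, 0]

```text
time_s: 26.85
tcp_pos: [0.3998, -0.0507, 0.0912]
ee_rot: [3.004, 0.92, -0.0]
ft_force: [-0.8, -0.5, 4.8]
width: 0.0169
```

```bash
python3 plan.py -1 .4006 -.0505 .22 34 3;python3 - <<'E'
from h import *
s,_=shot('scene','scene14')
cv2.imwrite('pics/scene14b.png',cv2.resize(s[160:280,220:380],None,fx=5,fy=5,interpolation=cv2.INTER_CUBIC))
E
```

```text
t 26.85 now [ 0.3998 -0.0507  0.0912] ang 34.0 tilt [ 0. -0. -1.] F [-0.8 -0.5  4.8] w 0.0169 j [ 0.43  0.44 -0.48  2.24  0.4   0.53  0.23]
[[-1.0, 0.02, 0.01, -2.58, 0.0002], [-1.0, 0.01, 0.0, -2.57, 0.0002], [-1.0, 0.02, 0.01, -2.58, 0.0002], [-1.0, 0.01, 0.0, -2.57, 0.0002], [-1.0, 0.02, 0.01, -2.58, 0.0002]]
```

View pics/scene14b.png

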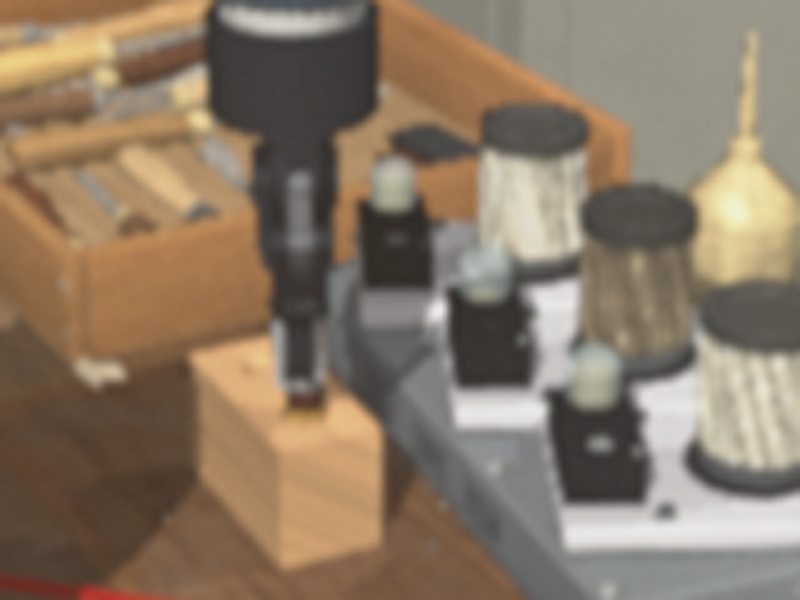

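Request:
drive_tool:
  steps:
    - [-1, 0, 0, -1.5, 0]
    - [-1, 0, 0, -2.5, 0]
    - [-1, 0, 0, -3, 0]
    - [-1, 0, 0, -3, 0]
    - [-1, 0, 0, -3, 0]

```text
time_s: 27.32
tcp_pos: [0.3991, -0.0504, 0.2221]
ee_rot: [-3.003, -0.92, 0.001]
ft_force: [0.7, -0.7, -1.4]
width: 0.0168
```

Request:
drive_tool:
  steps:
    - [-1, 0, 0, -0.5, 0]
    - [-1, 0, 0, 0, 0]
    - [-1, 0, 0, 0, 0]

```text
time_s: 27.57
tcp_pos: [0.3993, -0.051, 0.2255]
ee_rot: [3.004, 0.919, -0.001]
ft_force: [0.3, -0.2, -1.7]
width: 0.0169
```

```bash
python3 plan.py -1 .4225 -.1896 .225 34 3
```

```text
t 27.57 now [ 0.3993 -0.051   0.2255] ang 34.0 tilt [-0. -0. -1.] F [ 0.3 -0.2 -1.7] w 0.0169 j [ 0.59  0.19 -0.63  2.14  0.15  0.86  0.47]
[[-1.0, -1.17, 2.56, 0.01, 0.0001], [-1.0, -1.16, 2.55, 0.01, 0.0001], [-1.0, -1.17, 2.56, 0.01, 0.0001], [-1.0, -1.17, 2.56, 0.01, 0.0001], [-1.0, -1.16, 2.56, 0.01, 0.0001]]
```

Request:
drive_tool:
  steps:
    - [-1.0, -1.17, 2.56, 0, 0]
    - [-1.0, -1.17, 2.56, 0, 0]
    - [-1.0, -1.17, 2.56, 0, 0]
    - [-1.0, -1.17, 2.56, 0, 0]
    - [-1.0, -1.17, 2.56, 0, 0]

```text
time_s: 27.98
tcp_pos: [0.4218, -0.1904, 0.224]
ee_rot: [-3.001, -0.92, 0.004]
ft_force: [0.6, -0.3, -0.8]
width: 0.017
```

Request:
drive_tool:
  steps:
    - [-1, 0, 0, 0, 0]
    - [-1, 0, 0, 1.5, 0]
    - [-1, 0, 0, 1.5, 0]
    - [-1, 0, 0, 1, 0]
    - [-1, 0, 0, 0, 0]

```text
time_s: 28.4
tcp_pos: [0.4207, -0.1882, 0.183]
ee_rot: [-2.999, -0.92, 0.007]
ft_force: [-0.1, -0.2, -0.5]
width: 0.0166
```

Request:
drive_tool:
  steps:
    - [-1, 0, 0, 0, 0]
    - [-1, 0, 0, 0, 0]

```text
time_s: 28.57
tcp_pos: [0.4231, -0.1892, 0.1861]
ee_rot: [-3.003, -0.921, 0.0]
ft_force: [-0.2, -0.4, -0.3]
width: 0.0169
```

```bash
python3 plan.py -1 .4225 -.1896 .165 34 3;python3 - <<'E'
from h import *
s,_=shot('scene','scene15'); p,_=shot('top','top15')
cv2.imwrite('pics/scene15b.png',cv2.resize(s[180:280,270:400],None,fx=6,fy=6,interpolation=cv2.INTER_CUBIC))
cv2.imwrite('pics/top15b.png',cv2.resize(p[200:300,330:460],None,fx=6,fy=6,interpolation=cv2.INTER_CUBIC))
E
```

```text
t 28.57 now [ 0.4231 -0.1892  0.1861] ang 34.1 tilt [-0.  0. -1.] F [-0.2 -0.4 -0.3] w 0.0169 j [ 0.75  0.35 -0.5   2.04  0.23  0.81  0.71]
[[-1.0, -0.07, -0.0, 2.11, 0.0014]]
```

View pics/scene15b.png

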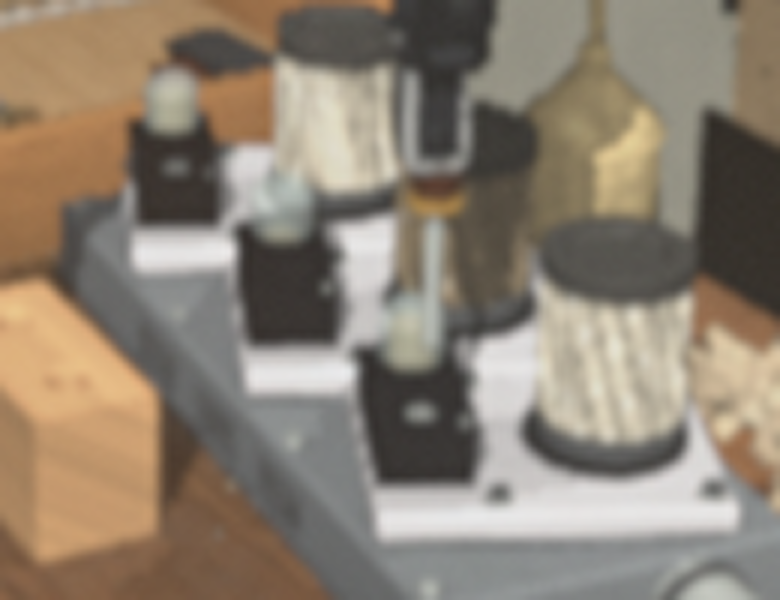

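View pics/top15b.png

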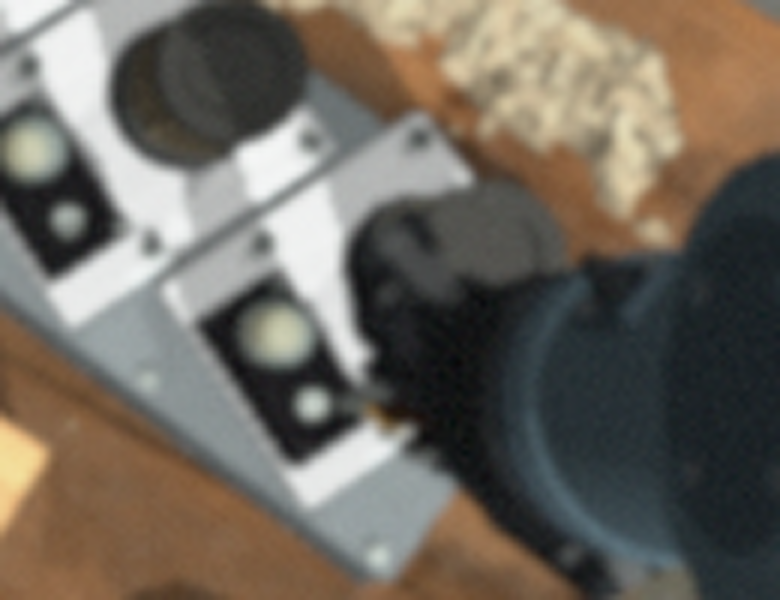

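Run:
```python
from h import *
for n,box in (('scene',(325,205,365,265)),('top',(370,250,410,280))):
    p=cv2.imread(f'pics/{n}15.png'); x0,y0,x1,y1=box
    cv2.imwrite(f'pics/{n}15c.png',cv2.resize(p[y0:y1,x0:x1],None,fx=14 if n=='top' else 10,fy=14 if n=='top' else 10,interpolation=cv2.INTER_CUBIC))
    for nm,X in [('tip',(.4231,-.1892,.099)),('collar56',(.4231,-.1892,.155)),('btn',(.4225,-.1897,.071)),('mouth',(.4225,-.1897,.074))]: print(n,nm,w2px(n,X).round(2))
```

```text
scene tip [339.77 237.58]
scene collar56 [340.63 213.95]
scene btn [339.43 249.22]
scene mouth [339.48 248.  ]
top tip [385.54 266.83]
top collar56 [393.72 266.79]
top btn [382.05 267.11]
top mouth [382.44 267.11]
```

View pics/scene15c.png

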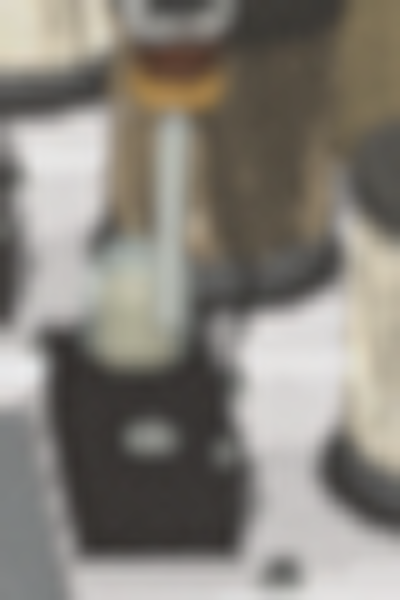

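View pics/top15c.png

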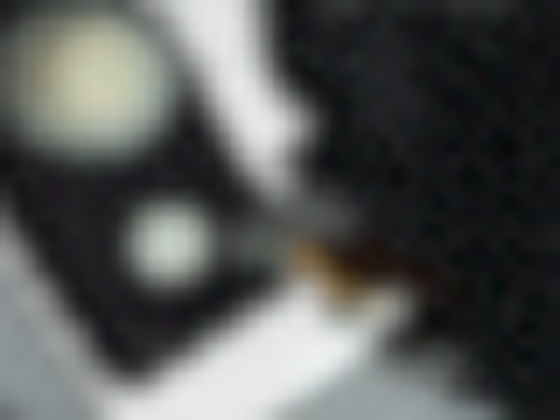

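Request:
drive_tool:
  steps:
    - [-1, -0.05, -0.27, 1.0, 0]
    - [-1, 0, 0, 0.8, 0]
    - [-1, 0, 0, 0, 0]
    - [-1, 0, 0, 0, 0]
    - [-1, 0, 0, 0, 0]

```text
time_s: 29.08
tcp_pos: [0.421, -0.1875, 0.168]
ee_rot: [-3.004, -0.92, 0.0]
ft_force: [-0.8, 0.1, -0.4]
width: 0.0169
```

```bash
python3 plan.py -1 .4225 -.1896 .165 34 3;python3 - <<'E'
from h import *
for n,box in (('scene',(325,205,365,265)),('top',(370,250,410,280))):
    p,_=shot(n,n+'16'); x0,y0,x1,y1=box
    cv2.imwrite(f'pics/{n}16c.png',cv2.resize(p[y0:y1,x0:x1],None,fx=14 if n=='top' else 10,fy=14 if n=='top' else 10,interpolation=cv2.INTER_CUBIC))
t=observe()['tcp_pos']; print(w2px('scene',t-[0,0,.0872]),w2px('top',t-[0,0,.0872]))
E
```

```text
t 29.08 now [ 0.421  -0.1875  0.168 ] ang 34.1 tilt [-0.  0. -1.] F [-0.8  0.1 -0.4] w 0.0169 j [ 0.74  0.37 -0.49  2.06  0.25  0.76  0.68]
[[-1.0, 0.01, 0.26, 0.3, 0.0009]]
[338.45019651 245.12724527] [382.46922889 267.67124059]
```

View pics/scene16c.png

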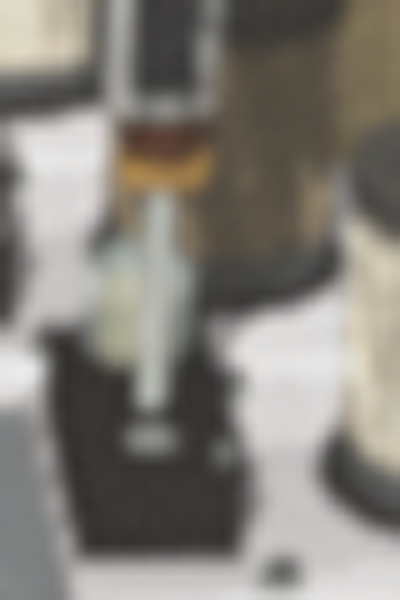

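View pics/top16c.png

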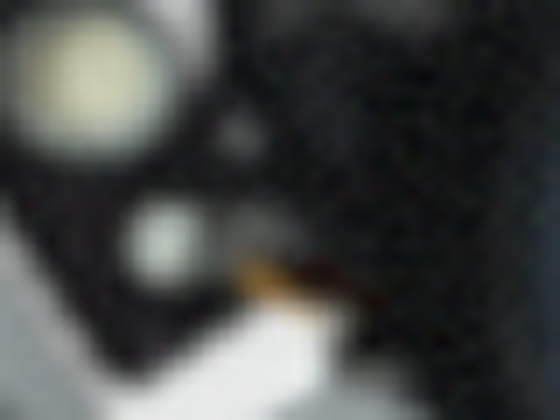

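Request:
drive_tool:
  steps:
    - [-1, 0, 0, 0.4, 0]
    - [-1, 0, 0, 0.4, 0]
    - [-1, 0, 0, 0, 0]
    - [-1, 0, 0, 0, 0]

```text
time_s: 29.52
tcp_pos: [0.4208, -0.1875, 0.1598]
ee_rot: [-3.003, -0.92, 0.001]
ft_force: [-0.6, -0.8, -0.3]
width: 0.0168
```

Request:
drive_tool:
  steps:
    - [-1, 0, 0, 0.25, 0]
    - [-1, 0, 0, 0, 0]
    - [-1, 0, 0, 0, 0]

```text
time_s: 29.77
tcp_pos: [0.4213, -0.1877, 0.1578]
ee_rot: [3.004, 0.92, 0.001]
ft_force: [0.3, -0.2, 3.9]
width: 0.0169
```

Request:
drive_tool:
  steps:
    - [-1, 0, 0, 0.2, 0]
    - [-1, 0, 0, 0, 0]
    - [-1, 0, 0, 0, 0]

```text
time_s: 30.02
tcp_pos: [0.4208, -0.1875, 0.1554]
ee_rot: [-3.004, -0.92, 0.001]
ft_force: [-0.3, 0.8, -0.5]
width: 0.0169
```

Request:
drive_tool:
  steps:
    - [-1, 0, 0, 0.2, 0]
    - [-1, 0, 0, 0, 0]
    - [-1, 0, 0, 0, 0]

```text
time_s: 30.27
tcp_pos: [0.4209, -0.1875, 0.1534]
ee_rot: [-3.004, -0.92, 0.0]
ft_force: [0.9, -0.3, 0.1]
width: 0.0169
```

Request:
drive_tool:
  steps:
    - [-1, 0, 0, 0.15, 0]
    - [-1, 0, 0, 0, 0]
    - [-1, 0, 0, 0, 0]

```text
time_s: 30.52
tcp_pos: [0.4213, -0.1877, 0.1526]
ee_rot: [3.003, 0.919, 0.0]
ft_force: [-1.5, 0.2, 6.6]
width: 0.0167
```

Request:
drive_tool:
  steps:
    - [-1, 0, 0, -1, 0]
    - [-1, 0, 0, -2, 0]
    - [-1, 0, 0, -2, 0]
    - [-1, 0, 0, -2, 0]
    - [-1, 0, 0, 0, 0]

```text
time_s: 30.93
tcp_pos: [0.4232, -0.1881, 0.2258]
ee_rot: [3.0, 0.919, 0.007]
ft_force: [1.5, 0.9, -1.5]
width: 0.017
```

Request:
drive_tool:
  steps:
    - [-1, 0, 0, 0, 0]
    - [-1, 0, 0, 0, 0]

```text
time_s: 31.1
tcp_pos: [0.4205, -0.1875, 0.2217]
ee_rot: [-3.004, -0.919, 0.001]
ft_force: [0.0, 0.5, -1.2]
width: 0.0172
```

```bash
python3 plan.py -1 .5610 -.0063 .225 34 3;python3 - <<'E'
from h import *
s,_=shot('scene','scene17')
cv2.imwrite('pics/scene17b.png',cv2.resize(s[180:280,270:400],None,fx=6,fy=6,interpolation=cv2.INTER_CUBIC))
E
```

```text
t 31.1 now [ 0.4205 -0.1875  0.2217] ang 34.0 tilt [-0.001  0.    -1.   ] F [ 0.   0.5 -1.2] w 0.0172 j [ 0.77  0.29 -0.52  2.02  0.18  0.88  0.74]
[[-1.0, 2.72, -0.89, -0.04, 0.0001], [-1.0, 2.73, -0.9, -0.04, 0.0001], [-1.0, 2.72, -0.89, -0.04, 0.0001], [-1.0, 2.72, -0.9, -0.04, 0.0001], [-1.0, 2.72, -0.89, -0.04, 0.0001]]
[[-1.0, 2.73, -0.9, -0.04, 0.0001], [-1.0, 2.72, -0.89, -0.04, 0.0001], [-1.0, 2.72, -0.9, -0.05, 0.0001]]
```

View pics/scene17b.png

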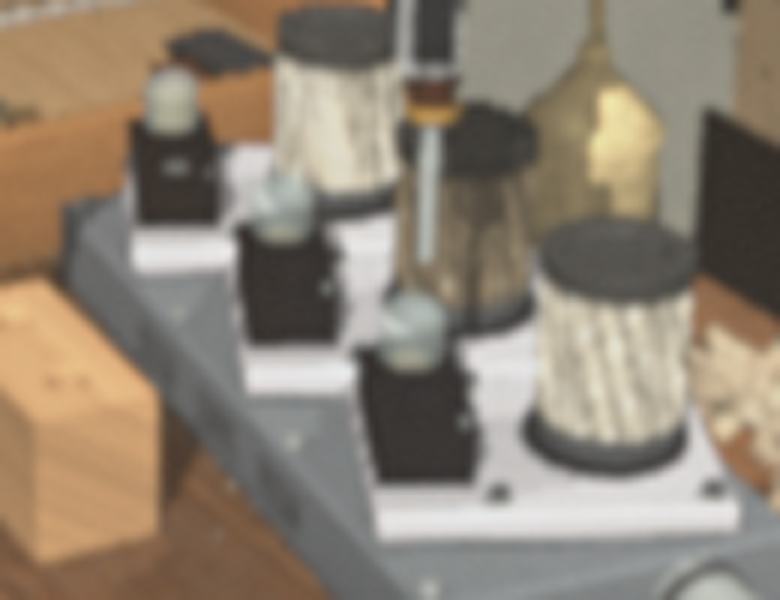

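Request:
drive_tool:
  steps:
    - [-1.0, 2.72, -0.89, 0, 0]
    - [-1.0, 2.73, -0.9, 0, 0]
    - [-1.0, 2.72, -0.89, 0, 0]
    - [-1.0, 2.72, -0.9, 0, 0]
    - [-1.0, 2.72, -0.89, 0, 0]

```text
time_s: 31.57
tcp_pos: [0.5087, -0.0731, 0.2209]
ee_rot: [-3.003, -0.919, 0.003]
ft_force: [0.2, -0.3, -1.4]
width: 0.0168
```

Request:
drive_tool:
  steps:
    - [-1.0, 2.72, -0.89, 0, 0]
    - [-1.0, 2.73, -0.9, 0, 0]
    - [-1.0, 2.72, -0.89, 0, 0]
    - [-1, 0, 0, 0, 0]
    - [-1, 0, 0, 0, 0]

```text
time_s: 31.98
tcp_pos: [0.5613, -0.0044, 0.2208]
ee_rot: [-3.001, -0.924, 0.002]
ft_force: [-1.3, -0.4, -0.3]
width: 0.0168
```

Request:
drive_tool:
  steps:
    - [-1, 0, 0, 1.5, 0]
    - [-1, 0, 0, 1.5, 0]
    - [-1, 0, 0, 1.0, 0]
    - [-1, 0, 0, 0.5, 0]
    - [-1, 0, 0, 0, 0]

```text
time_s: 32.4
tcp_pos: [0.5601, -0.0072, 0.1756]
ee_rot: [-3.004, -0.918, 0.005]
ft_force: [-0.3, -1.4, -0.8]
width: 0.0171
```

Request:
drive_tool:
  steps:
    - [-1, 0, 0, 0, 0]
    - [-1, 0, 0, 0, 0]
    - [-1, 0, 0, 0, 0]

```text
time_s: 32.65
tcp_pos: [0.5619, -0.0064, 0.1778]
ee_rot: [3.004, 0.919, 0.002]
ft_force: [0.3, 0.4, -0.8]
width: 0.017
```

```bash
python3 plan.py -1 .5613 -.006 .168 34 3;python3 - <<'E'
from h import *
for n,box in (('scene',(280,165,320,225)),('top',(290,190,330,220))):
    p,_=shot(n,n+'18'); x0,y0,x1,y1=box
    cv2.imwrite(f'pics/{n}18c.png',cv2.resize(p[y0:y1,x0:x1],None,fx=14 if n=='top' else 10,fy=14 if n=='top' else 10,interpolation=cv2.INTER_CUBIC))
t=observe()['tcp_pos']; print(w2px('scene',t-[0,0,.0872]),w2px('top',t-[0,0,.0872]))
E
```

```text
t 32.65 now [ 0.5619 -0.0064  0.1778] ang 34.0 tilt [ 0.001 -0.    -1.   ] F [ 0.3  0.4 -0.8] w 0.017 j [ 0.33  0.52 -0.53  1.81  0.33  0.9   0.25]
[[-1.0, -0.03, -0.07, 0.98, 0.0007]]
[297.75209163 201.08180404] [302.15993925 205.52926482]
```

View pics/scene18c.png

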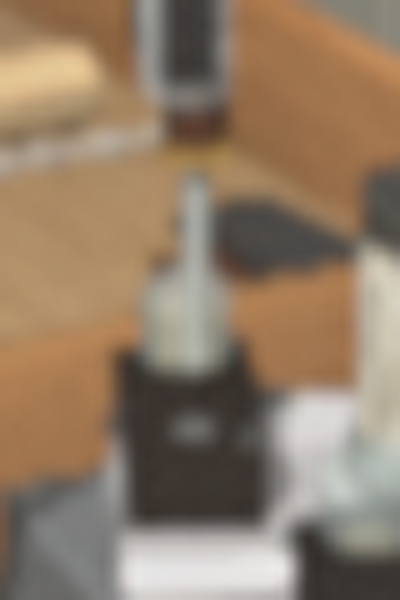

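View pics/top18c.png

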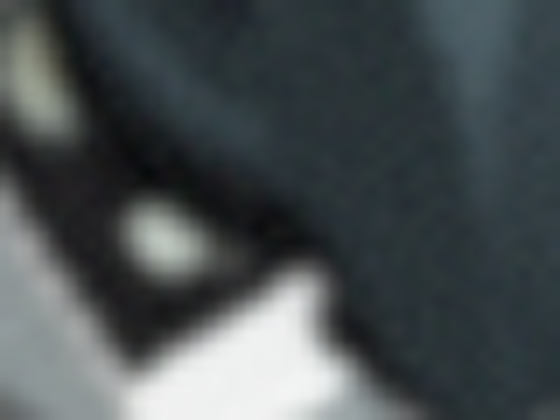

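Request:
drive_tool:
  steps:
    - [-1, -0.03, -0.08, 0.6, 0]
    - [-1, 0, 0, 0.6, 0]
    - [-1, 0, 0, 0.3, 0]
    - [-1, 0, 0, 0, 0]
    - [-1, 0, 0, 0, 0]

```text
time_s: 33.17
tcp_pos: [0.5605, -0.0058, 0.1616]
ee_rot: [-3.004, -0.92, 0.001]
ft_force: [-1.1, 0.4, -0.5]
width: 0.0172
```

```bash
python3 -c "
from h import *
p,_=shot('scene','scene19'); cv2.imwrite('pics/scene19c.png',cv2.resize(p[165:225,280:320],None,fx=10,fy=10,interpolation=cv2.INTER_CUBIC))
print(observe()['tcp_pos'],observe()['ft_force'])"
```

```text
[ 0.56071241 -0.00582578  0.16192697] [ 0.87292299  0.45477048 -0.72518172]
```

View pics/scene19c.png

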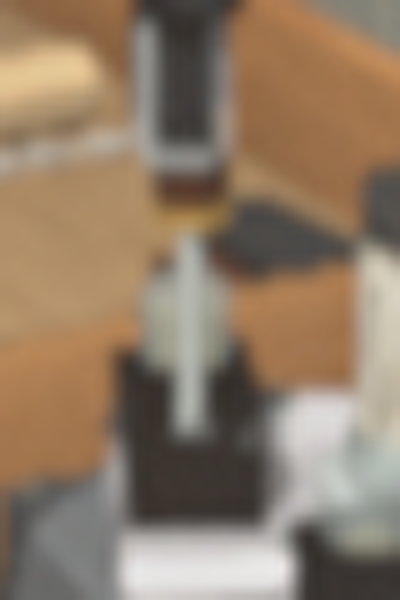

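Request:
drive_tool:
  steps:
    - [-1, 0, 0.05, 0.25, 0]
    - [-1, 0, 0, 0, 0]
    - [-1, 0, 0, 0, 0]

```text
time_s: 33.47
tcp_pos: [0.561, -0.0064, 0.1595]
ee_rot: [3.004, 0.92, -0.0]
ft_force: [0.1, -0.4, -0.5]
width: 0.0167
```

Request:
drive_tool:
  steps:
    - [-1, 0, 0, 0.2, 0]
    - [-1, 0, 0, 0, 0]
    - [-1, 0, 0, 0, 0]

```text
time_s: 33.72
tcp_pos: [0.5614, -0.0062, 0.1579]
ee_rot: [3.004, 0.92, 0.001]
ft_force: [-0.8, -0.4, 2.7]
width: 0.017
```

Request:
drive_tool:
  steps:
    - [-1, 0, 0, 0.2, 0]
    - [-1, 0, 0, 0, 0]
    - [-1, 0, 0, 0, 0]

```text
time_s: 33.97
tcp_pos: [0.5607, -0.0063, 0.1552]
ee_rot: [-3.004, -0.92, 0.001]
ft_force: [0.5, -0.4, -0.8]
width: 0.0166
```

Request:
drive_tool:
  steps:
    - [-1, 0, 0, 0.2, 0]
    - [-1, 0, 0, 0, 0]
    - [-1, 0, 0, 0, 0]

```text
time_s: 34.22
tcp_pos: [0.5609, -0.0063, 0.1534]
ee_rot: [-3.004, -0.92, 0.0]
ft_force: [-0.2, 0.3, 0.1]
width: 0.0171
```

Request:
drive_tool:
  steps:
    - [-1, 0, 0, 0.15, 0]
    - [-1, 0, 0, 0, 0]
    - [-1, 0, 0, 0, 0]

```text
time_s: 34.47
tcp_pos: [0.5612, -0.0063, 0.1527]
ee_rot: [3.004, 0.92, 0.0]
ft_force: [-1.3, -0.5, 4.8]
width: 0.0167
```

Request:
drive_tool:
  steps:
    - [-1, 0, 0, -1, 0]
    - [-1, 0, 0, -2, 0]
    - [-1, 0, 0, -2, 0]
    - [-1, 0, 0, -2, 0]
    - [-1, 0, 0, -0.2, 0]

```text
time_s: 34.88
tcp_pos: [0.5631, -0.0059, 0.228]
ee_rot: [3.002, 0.919, 0.009]
ft_force: [1.2, -0.4, -0.7]
width: 0.0169
```

Request:
drive_tool:
  steps:
    - [-1, 0, 0, 0, 0]
    - [-1, 0, 0, 0, 0]

```text
time_s: 35.05
tcp_pos: [0.5606, -0.0065, 0.2236]
ee_rot: [-3.004, -0.92, 0.001]
ft_force: [-0.7, 0.3, -1.3]
width: 0.0167
```

```bash
python3 plan.py -1 .3998 -.0507 .2255 34 3;python3 - <<'E'
from h import *
s,_=shot('scene','scene20')
cv2.imwrite('pics/scene20b.png',cv2.resize(s[180:280,270:400],None,fx=6,fy=6,interpolation=cv2.INTER_CUBIC))
E
```

```text
t 35.05 now [ 0.5606 -0.0065  0.2236] ang 34.0 tilt [-0.001 -0.    -1.   ] F [-0.7  0.3 -1.3] w 0.0167 j [ 0.36  0.47 -0.56  1.77  0.29  0.99  0.28]
[[-1.0, -2.63, -0.89, -0.03, 0.0001], [-1.0, -2.64, -0.89, -0.03, 0.0001], [-1.0, -2.63, -0.89, -0.03, 0.0001], [-1.0, -2.63, -0.88, -0.04, 0.0001], [-1.0, -2.64, -0.89, -0.03, 0.0001]]
[[-1.0, -2.63, -0.89, -0.03, 0.0001]]
```

View pics/scene20b.png

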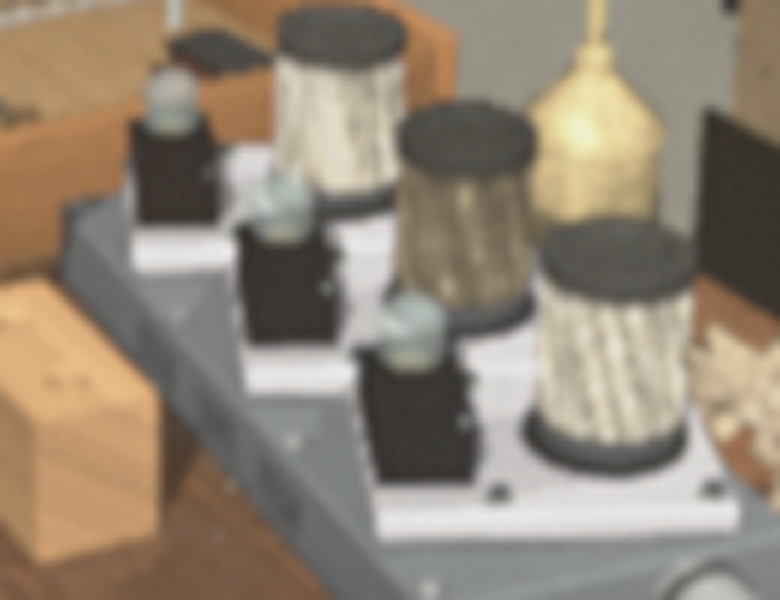

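Request:
drive_tool:
  steps:
    - [-1.0, -2.63, -0.89, 0, 0]
    - [-1.0, -2.63, -0.89, 0, 0]
    - [-1.0, -2.63, -0.89, 0, 0]
    - [-1.0, -2.63, -0.89, 0, 0]
    - [-1.0, -2.63, -0.89, 0, 0]

```text
time_s: 35.52
tcp_pos: [0.425, -0.0433, 0.2229]
ee_rot: [-3.003, -0.92, 0.003]
ft_force: [0.0, -0.6, -1.1]
width: 0.0168
```

Request:
drive_tool:
  steps:
    - [-1.0, -2.63, -0.89, 0, 0]
    - [-1, 0, 0, 0, 0]
    - [-1, 0, 0, 0, 0]

```text
time_s: 35.77
tcp_pos: [0.3987, -0.051, 0.2234]
ee_rot: [3.004, 0.918, -0.003]
ft_force: [0.8, -0.9, -0.0]
width: 0.0169
```

Request:
drive_tool:
  steps:
    - [-1, 0, 0, 2, 0]
    - [-1, 0, 0, 2, 0]
    - [-1, 0, 0, 1.2, 0]
    - [-1, 0, 0, 0, 0]
    - [-1, 0, 0, 0, 0]

```text
time_s: 36.18
tcp_pos: [0.4007, -0.0497, 0.1716]
ee_rot: [-3.002, -0.921, 0.002]
ft_force: [-0.7, -0.0, -0.2]
width: 0.0168
```

Request:
drive_tool:
  steps:
    - [-1, 0, 0, 0, 0]
    - [-1, 0, 0, 0, 0]
    - [-1, 0, 0, 0, 0]

```text
time_s: 36.43
tcp_pos: [0.4011, -0.0504, 0.1727]
ee_rot: [3.003, 0.92, 0.002]
ft_force: [-0.2, 0.1, 0.0]
width: 0.017
```

```bash
python3 plan.py -1 .3998 -.0507 .15 34 3;python3 - <<'E'
from h import *
s,_=shot('scene','scene21'); 
cv2.imwrite('pics/scene21b.png',cv2.resize(s[180:280,220:350],None,fx=6,fy=6,interpolation=cv2.INTER_CUBIC))
E
```

```text
t 36.43 now [ 0.4011 -0.0504  0.1727] ang 34.0 tilt [ 0.001 -0.    -1.   ] F [-0.2  0.1  0. ] w 0.017 j [ 0.53  0.28 -0.58  2.19  0.23  0.73  0.38]
[[-1.0, -0.13, -0.05, 2.27, 0.0008]]
```

View pics/scene21b.png

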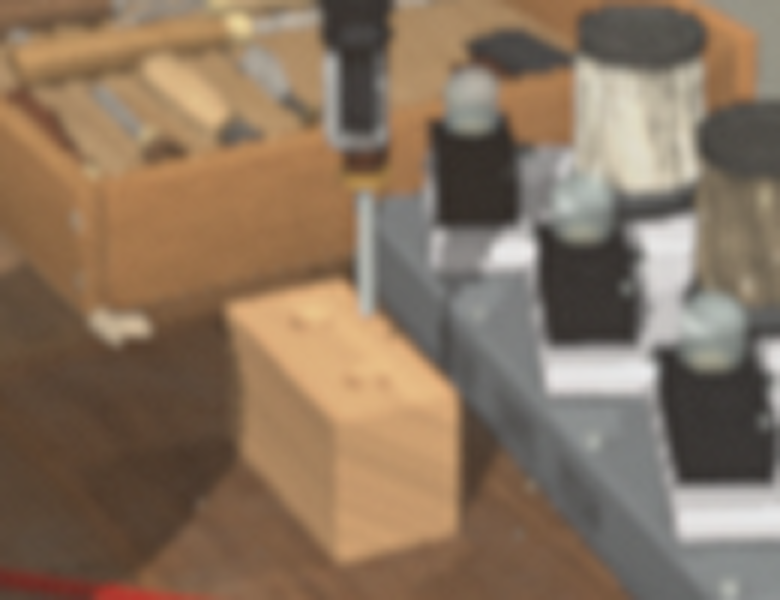

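Request:
drive_tool:
  steps:
    - [-1, -0.12, -0.05, 1, 0]
    - [-1, 0, 0, 1, 0]
    - [-1, 0, 0, 0.5, 0]
    - [-1, 0, 0, 0, 0]
    - [-1, 0, 0, 0, 0]

```text
time_s: 36.9
tcp_pos: [0.3989, -0.0505, 0.1469]
ee_rot: [-3.003, -0.92, 0.001]
ft_force: [-0.2, 0.1, -0.3]
width: 0.017
```

Request:
drive_tool:
  steps:
    - [-1, 0, 0, 0.7, 0]
    - [-1, 0, 0, 0.7, 0]
    - [-1, 0, 0, 0.3, 0]
    - [-1, 0, 0, 0, 0]
    - [-1, 0, 0, 0, 0]

```text
time_s: 37.32
tcp_pos: [0.3989, -0.0505, 0.1298]
ee_rot: [-3.003, -0.92, 0.001]
ft_force: [0.0, 0.7, -0.5]
width: 0.0168
```

Request:
drive_tool:
  steps:
    - [-1, 0.05, 0, 0.8, 0]
    - [-1, 0, 0, 0.8, 0]
    - [-1, 0, 0, 0.8, 0]
    - [-1, 0, 0, 0.7, 0]
    - [-1, 0, 0, 0, 0]

```text
time_s: 37.73
tcp_pos: [0.3984, -0.0502, 0.0976]
ee_rot: [-3.003, -0.92, 0.004]
ft_force: [-0.7, 0.0, -1.0]
width: 0.017
```

Request:
drive_tool:
  steps:
    - [-1, 0, 0, 0.3, 0]
    - [-1, 0, 0, 0.2, 0]
    - [-1, 0, 0, 0, 0]
    - [-1, 0, 0, 0, 0]

```text
time_s: 38.07
tcp_pos: [0.3996, -0.0504, 0.0942]
ee_rot: [3.004, 0.92, 0.0]
ft_force: [-0.6, -0.3, -0.7]
width: 0.0165
```

Request:
drive_tool:
  steps:
    - [-1, 0, 0, 0.25, 0]
    - [-1, 0, 0, 0, 0]
    - [-1, 0, 0, 0, 0]

```text
time_s: 38.32
tcp_pos: [0.3995, -0.0504, 0.0916]
ee_rot: [3.004, 0.92, 0.0]
ft_force: [0.1, 0.7, 0.6]
width: 0.017
```

Request:
drive_tool:
  steps:
    - [-1, 0, 0, 0.1, 0]
    - [-1, 0, 0, 0, 0]
    - [-1, 0, 0, 0, 0]

```text
time_s: 38.57
tcp_pos: [0.3997, -0.0504, 0.0911]
ee_rot: [3.003, 0.92, 0.0]
ft_force: [-1.9, -0.5, 9.5]
width: 0.0167
```

Collar rests on the block. Release and rise.

Request:
drive_tool:
  steps:
    - [-1, 0, 0, -0.1, 0]
    - [0.2, 0, 0, 0, 0]
    - [1, 0, 0, 0, 0]
    - [1, 0, 0, 0, 0]
    - [1, 0, 0, 0, 0]

```text
time_s: 38.98
tcp_pos: [0.3995, -0.0504, 0.0915]
ee_rot: [-3.004, -0.92, 0.0]
ft_force: [0.2, -0.4, 0.4]
width: 0.0648
```

Request:
drive_tool:
  steps:
    - [1, 0, 0, 0, 0]
    - [1, 0, 0, 0, 0]
    - [1, 0, 0, -1.5, 0]
    - [1, 0, 0, -2.5, 0]
    - [1, 0, 0, -3, 0]

```text
time_s: 39.4
tcp_pos: [0.3982, -0.05, 0.1614]
ee_rot: [-3.002, -0.92, 0.005]
ft_force: [0.1, -1.2, 0.5]
width: 0.0851
```

Request:
drive_tool:
  steps:
    - [1, 0, 0, -4, 0]
    - [1, 0, 0, -4, 0]
    - [1, 0, 0, -2, 0]
    - [1, 0, 0, 0, 0]
    - [1, 0, 0, 0, 0]

```text
time_s: 39.82
tcp_pos: [0.4001, -0.0507, 0.2625]
ee_rot: [3.002, 0.918, 0.003]
ft_force: [-0.4, -0.1, 0.2]
width: 0.0852
```

Request:
drive_tool:
  steps:
    - [1, 0, 0, 0, 0]
    - [1, 0, 0, 0, 0]
    - [1, 0, 0, 0, 0]
    - [1, 0, 0, 0, 0]
    - [1, 0, 0, 0, 0]

```text
time_s: 40.23
tcp_pos: [0.3992, -0.0502, 0.261]
ee_rot: [-3.003, -0.92, 0.002]
ft_force: [-0.6, 0.7, 0.1]
width: 0.085
```

Run:
```python
from h import *
s,_=shot('scene','scene22'); p,_=shot('top','top22')
cv2.imwrite('pics/scene22b.png',cv2.resize(s[150:300,160:410],None,fx=3.2,fy=3.2,interpolation=cv2.INTER_CUBIC))
cv2.imwrite('pics/top22b.png',cv2.resize(p[140:340,80:440],None,fx=2.2,fy=2.2,interpolation=cv2.INTER_CUBIC))
print(observe()['tcp_pos'],observe()['time_s'])
```

```text
[ 0.39938624 -0.0502715   0.2612597 ] 40.3333
```

View pics/scene22b.png

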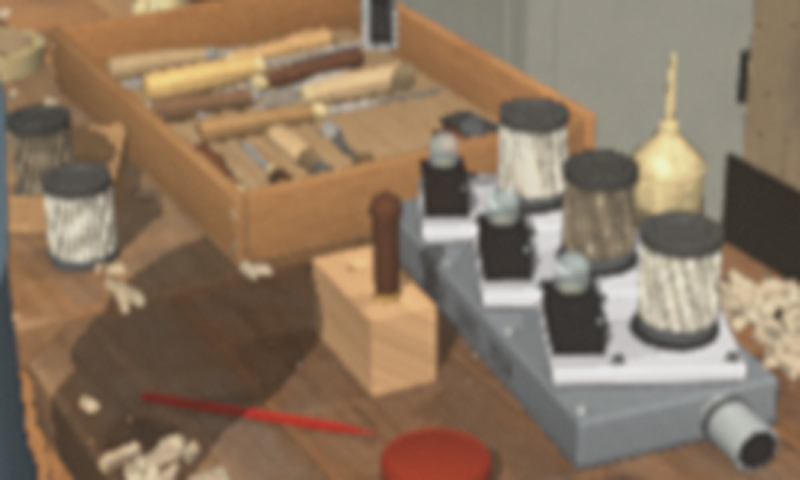

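View pics/top22b.png

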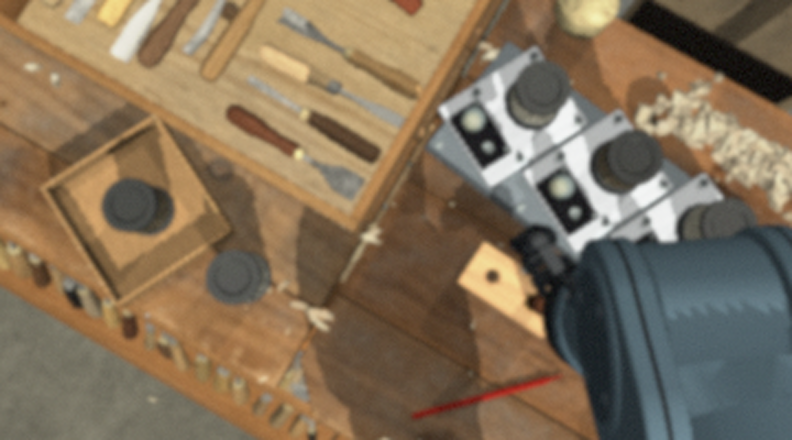

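```bash
python3 -c "
from bench import *
print(job_done())"
```

```text
the job is handed in; nothing more can be done
None
```

I serviced the left and right heads, whose bobbins were up, and handed the job in at about 40 s. The middle head's indicator was already down, so I left it untouched.

- **Right head:** I put its used cartridge upright in the spent tray and pushed a fresh one home, with about 35 N of contact at seat height. I then pressed its button with the awl until it snapped.
- **Left head:** It was bare. I pushed a fresh cartridge home with at least 20 N at the same height, then reset its button with the awl.
- **Awl:** It stands upright in its original hole, with its collar on the block.

**Last checks:** The final pictures show all three bobbins down, both fresh cartridges upright and the spare still upright on the bench. Cap heights measured after each push were 125–126 mm on both fresh cartridges, the same as the untouched middle one. I saw no knock to the fresh cartridges in the pictures.

**Disagreements:** For the right button, the scene camera put the awl about 3.6 mm off the calculated line, so I shifted it about 2.7 mm before pressing. In the last top picture the arm hid part of the right head and the awl, so I checked those from the scene camera only.

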